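# Put the assay stocks away cold, the light-sensitive one in the dark

### The job

Put the assay's solutions away on their cold blocks: stand the brown bottle and the long-necked volumetric flask each in the aluminium block whose bore fits it, and stand the small clear vial, which must not see light, in the collar of the dark canister's base; then lower the black cover over the vial and turn it clockwise until it is locked, its bar in line with the orange marks on the base. Leave everything upright and let go, and leave the small beaker, the black marker pen and the petri dish where they are.

Things in the scene. Friction and masses are not known exactly. Their poses are not given: they have to be found in the camera images.
- amber_bottle: Brown bottle, blue cap, standing at the front of the worktop (a similar one far back is not meant). 66 mm diameter, 135 mm tall, 0.3 kg. Grip the straight body, 45 to 80 mm up; it narrows above, and the cap cannot be gripped. Origin at the centre of its underside, z up along its axis.
- flask: Clear volumetric flask, round bulb, long thin neck, blue stopper, at the front of the worktop (a similar one far back is not meant). Bulb 50 mm diameter, 42 mm tall; neck 14 mm diameter from 45 to 135 mm up (grip it there); 160 mm tall, 0.08 kg. Origin at the centre of its underside, z up along its axis.
- vial: Clear glass sample vial with a white ribbed cap and pale yellow contents, 27 mm diameter, 60 mm tall, 0.03 kg; grip the body 30 to 45 mm up (the cap, above 49 mm, cannot be gripped). Origin at the centre of its underside, z up along its axis.
- cover: Black canister cover: hollow round shell, 78 mm outside, 70 mm inside, 74 mm tall, open below; on top a bar grip 58 mm long, 14 mm wide, 74 to 104 mm up, with an orange line. The bar runs along the cover's x. Two lugs inside the mouth, 3 to 8 mm up, on the x axis, each 50 deg wide, 55 mm between tips. A half turn makes no difference. 0.14 kg. Origin: centre of the lower rim, z up.
- bottle_block: Fixed aluminium cool block, 98 x 98 mm, 32 mm tall, with one wide round bore in the middle, 76 mm diameter and 22 mm deep (its floor is 10 mm above the underside). It fits the brown bottle. Origin at the centre of its underside, z up.
- flask_block: Fixed aluminium cool block, 84 x 84 mm, 32 mm tall, with one narrower round bore in the middle, 58 mm diameter and 22 mm deep (its floor is 10 mm above the underside). It fits the volumetric flask. Origin at the centre of its underside, z up.
- canister_base: Fixed canister base: plate 104 x 104 x 14 mm, black collar 47 mm wide, top 32 mm up, bore 36 mm, floor 17 mm up. Collar lugs (to 31 mm out) and two orange marks lie on its x axis. The cover drops on only with its bar square (+-30 deg) to the marks, rim resting 14 mm up; turned 90 deg clockwise from above it meets stops, bar in line with marks: locked. Turns easily. Origin: underside centre, z up.
- beaker: Small clear glass beaker, 44 mm diameter, 61 mm tall, loose: a bystander, to be left where it is. Origin at the centre of its underside.
- marker: White marker pen with a black cap, 135 mm long, 16 mm thick, lying loose among the things: a bystander, to be left where it is. Origin under its middle.
- dish: Shallow clear petri dish, 63 mm diameter, 16 mm tall, loose: a bystander, to be left where it is. Origin at the centre of its underside.

How it is judged:
By the outcome, as a careful person would: the job done as asked, in the order asked, and still so for the second after the job is handed in, with the robot touching nothing.
It also fails if it takes over 128 s, if anything falls off the work surface, if the arm or the gripper's body presses on something with over 40 N, if the wrist force passes 120 N, or if a joint passes its speed limit or range.

### The arm

A 6-joint arm with a two-finger parallel gripper is mounted at the origin on a cart in front of the work surface, level with it; the furniture and walls round the work are solid. World frame = base frame: x ahead of the robot, y to its left, z up, the work surface at z = 0. Lengths are in m, angles in rad, forces in N, time in s.
With the tool pointing down it reaches from about 0.3 to 0.875 m from the base axis. Payload 6.4 kg.
Tool frame: the origin (TCP) lies midway between the tips of the shut fingers; the grasp point (between the pads) lies ctrl.grip_depth behind it (ctrl.grip_depth is the distance from the TCP to the grasp point, in m); x points along the fingers, y is the direction in which the jaws open and shut, and the axes are right-handed (so a half turn about x gives the same grasp; the last joint's range is limited). The gripper opens to 85 mm and grips with 20 to 120 N. Pads are 22 mm wide; open, the fingers measure 114 mm over their backs; the gripper's body (76 mm by 85 mm) begins 54 mm behind the grasp point. The pads swing forward as they close: fully open they stand 13 mm farther back than shut.
Start: joints at [1.081, 0.181, 1.607, -0, 1.354, -0.206], TCP at [0.161, 0.552, 0.231] pointing down, gripper open.
Joint ranges: [-2.99, 2.99], [-0.89, 2.07], [0.3, 2.58], [-1.14, 4.28], [0, 2.63], [-3.12, 3.12]. Speed limits (rad/s): [2.57, 2.57, 3.01, 3.14, 3.14, 3.14].

### API

Orientations are given as a unit quaternion [w, x, y, z].
In Python, from bench import ctrl gives the robot as it stands.
- The arm moves only by the shell command python3 -m creep 'ROWS'. ROWS is text: rows parted by semicolons, each of 7 numbers parted by spaces: the opening, from 0 (shut) to 1 (fully open), then the shift along the tool's x, y, z in cm, then the turn, a rotation vector about the tool's x, y, z in rad. In form: claw x y z ax ay az; .... A call has 1 to 10 rows; each row shifts and turns the pose as measured when the row begins, along the tool's axes as they then stand; what a row does not reach is not made up. A row lasts 1/8 s, in which the tool goes at most 62.5 mm and 10.7 degrees, less where a joint would pass 70% of its speed; a pose out of reach is approached as far as the arm can. A call with a gripper value outside its range is refused whole. The fingers move at their own pace and stop on an object; the grip force is fixed at half the most. Time passes only in rows, so rows that do not move let the fingers close. It gives the time, the measured TCP pose, the force and the opening at its end, in the units of the state.
- ctrl.get_obs(): the state, without advancing time (a new reading comes with each control period).
- ctrl.camera(name): name is "scene" or "top" or "wrist"; returns (picture, depth): 480x640x3 uint8, blue, green, red; 480x640 float32, m along the optical axis (not along the pixel's ray), 0 where there is no reading.
- ctrl.calibration(name): a dict with "mtx" (3x3 intrinsics, pixels), "distortion" ([k1, k2, p1, p2, k3] as OpenCV has them; the pictures are not rectified), "R" (3x3) and "t" (3): a world point X has camera coordinates R X + t; the wrist camera has in their place "tool_from_camera" (4x4, takes a point from camera to tool coordinates, whose origin is the TCP and whose axes are the tool frame's). Camera axes: x right, y down, z forward; pixel columns grow to the right and rows downward; lengths in m; the calibration is good to about 2 mm. A picture is of the moment at which its call begins: read the wrist's pose just before it. calibration takes no time and is no camera call.
- ctrl.hand_in(): hands the job in, once; it reports no verdict.
Trained networks look in the newest picture that a camera, given by its name, has taken for a name from the list of things; names that differ only in an ending like _2 or _b are one class to them, and where a whole thing is asked for, a point or a joint stands for the part that bears it (a point fixed in the world has none). Each returns a list of dicts, best first, with "confidence" (0 to 1); they miss things now and then, are a little off and sometimes report something else, mostly with a low value. They report only what shows in the picture. A call takes as long as a camera call.
- ctrl.find_in(query, camera): "rect" ([left, top, right, bottom] in pixels, round what is visible of it).
The state is a dict: "time_s": time; "q": joint angles; "dq": joint speeds; "joint_efforts": joint torques, N m; "eef_pos": TCP position; "eef_rot": TCP orientation; "wrist_force": force on the tool from outside, world axes, zero at the start; "torque": the same for the moment, N m; "opening": opening from 0.0 (shut) to 1.0 (fully open).
Only numpy, scipy, OpenCV 4.12 (cv2) and the standard library are available. Lean on these libraries where they do the work, as an engineer would, in place of code of your own. Each camera call takes 0.05 s, during which the arm holds its last target.

## Working session

There is one attempt and no reset: what is moved stays moved. The work goes in short steps, Python scripts to look and compute and a shell command to move; the robot and the scene stay as the last step left them, time stands still between calls to the robot, and variables do not carry over. Pictures are saved under pics/ and viewed, and the job is handed in when it is done.

```bash
ls; mkdir -p pics; cat > h.py <<'E'
import numpy as np, cv2
from bench import ctrl
from scipy.spatial.transform import Rotation as Ro
def shot(n,f):
    o=ctrl.get_obs(); p,d=ctrl.camera(n); cv2.imwrite('pics/'+f+'.png',p); np.savez('pics/'+f+'.npz',d=d,pos=o['eef_pos'],rot=o['eef_rot']); return p,d,o
E
python3 - <<'E'
from h import *
o=ctrl.get_obs(); print(o); print(ctrl.grip_depth)
for n in ('scene','top','wrist'):
    p,d,o=shot(n,n+'0')
    for q in ['amber_bottle','flask','vial','cover','bottle_block','flask_block','canister_base','beaker','marker','dish']:
        print(n,q,[(np.round(r['rect']).astype(int).tolist(),round(r['confidence'],2)) for r in ctrl.find_in(q,n)][:3])
print(ctrl.get_obs()['time_s'])
E
```

```text
pics
{'time_s': 0.0, 'q': array([ 1.08071515e+00,  1.81536800e-01,  1.60805106e+00,  1.08112375e-06,
        1.35379045e+00, -2.06297379e-01]), 'dq': array([ 0.00160727, -0.00084031, -0.00131773,  0.00117528, -0.00035441,
       -0.00151163]), 'joint_efforts': array([ 2.20091468e-03, -4.44861495e+01, -3.51343024e+01, -1.04160174e-04,
        9.45159554e-03, -1.04602466e-05]), 'eef_pos': array([0.1607012 , 0.5514925 , 0.23036573]), 'eef_rot': array([ 0.69978447,  0.09940312,  0.70021598, -0.10058975]), 'wrist_force': array([0.16570121, 0.63954265, 0.01650065]), 'torque': array([ 0.00112893,  0.00677961, -0.03304387]), 'opening': 1.0020076823162967}
0.0187
scene amber_bottle [([356, 158, 385, 219], 0.61), ([269, 292, 296, 344], 0.19)]
scene flask [([336, 221, 377, 284], 0.29)]
scene vial [([348, 281, 366, 319], 0.69), ([322, 188, 346, 207], 0.56)]
scene cover [([334, 219, 377, 281], 0.91)]
scene bottle_block [([214, 257, 276, 302], 0.56)]
scene flask_block [([262, 191, 312, 221], 0.62)]
scene canister_base [([223, 220, 290, 260], 0.71)]
scene beaker [([268, 295, 295, 344], 0.78)]
scene marker [([300, 219, 321, 252], 0.77)]
scene dish [([322, 190, 348, 203], 0.84)]
top amber_bottle [([417, 234, 458, 272], 0.8)]
top flask [([364, 256, 392, 284], 0.61)]
top vial [([244, 302, 258, 312], 0.46)]
top cover [([297, 259, 339, 299], 0.7)]
top bottle_block [([222, 178, 284, 239], 0.74), ([363, 254, 395, 283], 0.23)]
top flask_block [([372, 150, 419, 198], 0.91)]
top canister_base [([296, 143, 358, 202], 0.71)]
top beaker [([188, 252, 219, 274], 0.65)]
top marker [([326, 210, 391, 222], 0.77)]
top dish [([435, 191, 463, 220], 0.65)]
wrist amber_bottle []
wrist flask []
wrist vial [([201, 379, 211, 396], 0.6)]
wrist cover []
wrist bottle_block []
wrist flask_block []
wrist canister_base []
wrist beaker []
wrist marker []
wrist dish []
1.65
```

View pics/top0.png

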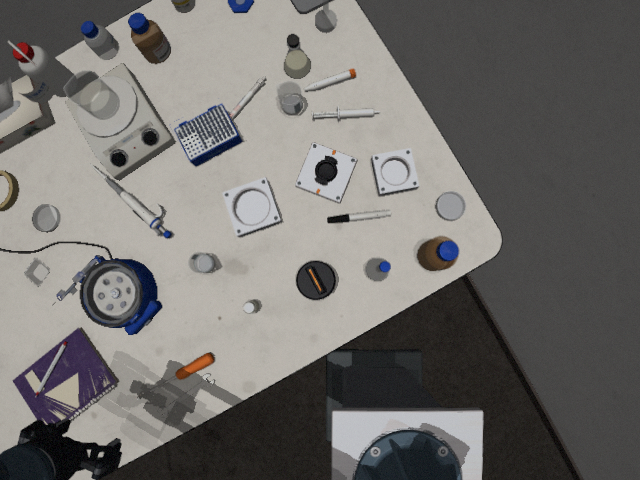

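View pics/scene0.png

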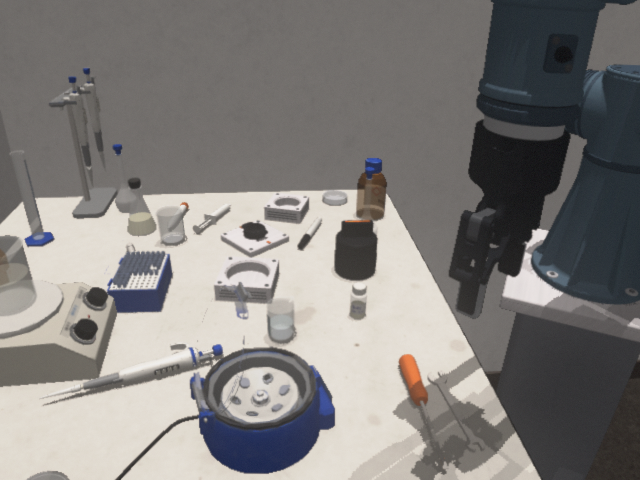

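```bash
python3 - <<'E'
from h import *
for n in ('scene','top','wrist'):print(n,ctrl.calibration(n))
E
```

```text
scene {'mtx': array([[512.92884664,   0.        , 318.77704024],
       [  0.        , 512.92884664, 240.30497624],
       [  0.        ,   0.        ,   1.        ]]), 'distortion': array([-0.07337776,  0.        ,  0.        ,  0.        ,  0.        ]), 'R': array([[-0.91201566, -0.40973223,  0.01862628],
       [-0.21039447,  0.4283647 , -0.87877065],
       [ 0.35208181, -0.80537146, -0.47688071]]), 't': array([0.52987908, 0.0614993 , 0.99149266])}
top {'mtx': array([[464.43101385,   0.        , 319.51314143],
       [  0.        , 464.43101385, 240.97429473],
       [  0.        ,   0.        ,   1.        ]]), 'distortion': array([-0.11364891,  0.        ,  0.        ,  0.        ,  0.        ]), 'R': array([[ 0.0082778 , -0.99967351, -0.02417333],
       [-0.99542086, -0.00593558, -0.09540479],
       [ 0.09523016,  0.02485238, -0.995145  ]]), 't': array([0.18315612, 0.50371194, 0.93537676])}
wrist {'mtx': array([[336.67047694,   0.        , 316.60207261],
       [  0.        , 336.67047694, 234.95864045],
       [  0.        ,   0.        ,   1.        ]]), 'distortion': array([-0.02520166,  0.        ,  0.        ,  0.        ,  0.        ]), 'tool_from_camera': array([[ 4.97824205e-04, -3.04722542e-01,  9.52441035e-01,
        -1.41648772e-01],
       [ 9.99999605e-01, -5.49168736e-04, -6.98382449e-04,
         3.70569440e-04],
       [ 7.35863714e-04,  9.52441006e-01,  3.04722149e-01,
        -7.79530027e-02],
       [ 0.00000000e+00,  0.00000000e+00,  0.00000000e+00,
         1.00000000e+00]])}
```

The top view shows the bottle at (440,254), flask (378,268), cover (317,280), vial (250,307), blocks at (252,206) and (396,172), base (326,172). Next I'll zoom in for precise measurements.

```bash
cat >> h.py <<'E'
C={n:ctrl.calibration(n) for n in('scene','top','wrist')}
def cam_pose(n,pos=None,rot=None):
    c=C[n]
    if n!='wrist': return c['R'].T, -c['R'].T@c['t']
    q=np.asarray(rot);Rt=Ro.from_quat([q[1],q[2],q[3],q[0]]).as_matrix()
    T=c['tool_from_camera']; return Rt@T[:3,:3], Rt@T[:3,3]+np.asarray(pos)
def ray(n,uv,z,pos=None,rot=None):
    c=C[n];R,t=cam_pose(n,pos,rot)
    p=cv2.undistortPoints(np.array([[uv]],float),c['mtx'],c['distortion'])[0,0]
    v=R@np.array([p[0],p[1],1]); return t+v*(z-t[2])/v[2]
def cloud(n,d,pos=None,rot=None):
    c=C[n];R,t=cam_pose(n,pos,rot)
    v,u=np.mgrid[0:480,0:640]
    p=cv2.undistortPoints(np.stack([u.ravel(),v.ravel()],1).astype(float)[:,None],c['mtx'],c['distortion'])[:,0]
    P=np.c_[p,np.ones(len(p))]*d.reshape(-1,1)
    return (P@R.T+t).reshape(480,640,3)
E
python3 - <<'E'
from h import *
im=cv2.imread('pics/top0.png')[130:320,180:480]
cv2.imwrite('pics/top0z.png',cv2.resize(im,(790,500),interpolation=cv2.INTER_CUBIC))
d=np.load('pics/top0.npz')['d'];X=cloud('top',d)
for n,u,v in [('bottle',446,250),('flask',384,266),('cover',317,280),('vial',250,307),('bb',228,190),('bbfloor',252,206),('fb',378,156),('base',326,172),('plate',345,155),('tab',300,230)]:
    print(n,np.round(X[v,u],3),d[v,u])
E
```

```text
bottle [ 0.477 -0.049  0.133] 0.84758013
flask [0.446 0.069 0.161] 0.8194593
cover [0.421 0.189 0.107] 0.87355447
vial [0.367 0.322 0.063] 0.9156255
bb [0.615 0.387 0.002] 1.0014224
bbfloor [0.578 0.332 0.008] 0.9904153
fb [0.682 0.065 0.032] 0.9705093
base [0.65  0.174 0.019] 0.98289794
plate [0.688 0.134 0.017] 0.9878075
tab [0.528 0.229 0.005] 0.986309
```

View pics/top0z.png

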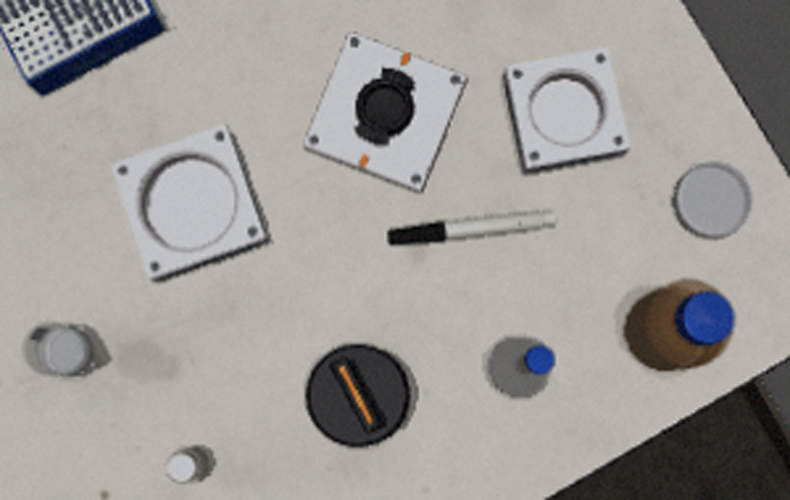

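```bash
python3 - <<'E'
from h import *
z=lambda u,v:(u/790*300+180-.0,v/500*190+130)
def r(n,u,v,h): 
    p=ray('top',z(u,v),h); print(n,np.round(p,4)); return p
r('bottle',706,317,.135);r('flask',540,360,.160);r('vial',182,466,.060)
r('bb bore',188,202,.032);r('fb bore',567,106,.032);r('collar',386,107,.032);r('coverdisk',358,395,.074);r('beaker',65,349,.061);r('dish',713,200,.016)
for n,P in (('mark',[(406,59,.014),(364,161,.014)]),('bar',[(341,366,.104),(376,425,.104)]),('marker',[(389,236,.008),(556,216,.008)])):
    a,b=[r(n,*q) for q in P]; print(n,(a+b)/2,np.degrees(np.arctan2(*(a-b)[[1,0]])))
d=np.load('pics/top0.npz')['d'];X=cloud('top',d)
for n,(a,b,c,e),h in [('bb',(215,170,290,245),(.026,.040)),('fb',(366,145,425,203),(.026,.040)),('plate',(290,138,362,207),(.009,.022)),('coverD',(290,254,342,304),(.068,.082)),('bar',(290,254,342,304),(.098,.112))]:
    S=X[b:e,a:c].reshape(-1,3);S=S[(S[:,2]>h[0])&(S[:,2]<h[1])]
    (cx,cy),wh,ang=cv2.minAreaRect((S[:,:2]*1000).astype(np.float32)); print(n,len(S),cx,cy,wh,ang,np.median(S[:,2]))
S=X[150:280,300:330].reshape(-1,3);
E
```

```text
bottle [ 0.4759 -0.0523  0.135 ]
flask [0.4444 0.0669 0.16  ]
vial [0.3663 0.3248 0.06  ]
bb bore [0.5727 0.3294 0.032 ]
fb bore [0.6514 0.0292 0.032 ]
collar [0.6498 0.173  0.032 ]
coverdisk [0.421  0.1919 0.074 ]
beaker [0.4539 0.4168 0.061 ]
dish [ 0.5793 -0.09    0.016 ]
mark [0.6945 0.1572 0.014 ]
mark [0.6097 0.1907 0.014 ]
mark [0.6520937  0.17391604 0.014     ] -21.546317854616795
bar [0.4414 0.2033 0.104 ]
bar [0.3993 0.1778 0.104 ]
bar [0.42035112 0.19058586 0.104     ] 31.2158328313001
marker [0.5496 0.1702 0.008 ]
marker [0.5666 0.0357 0.008 ]
marker [0.55810993 0.10293408 0.008     ] 97.22711579389609
bb 1164 574.1615600585938 331.3282165527344 (99.62784576416016, 99.08523559570312) 20.241159439086914 0.03173216124799072
fb 1047 651.4765014648438 29.441078186035156 (86.2420654296875, 84.44601440429688) 11.583431243896484 0.031728735476688974
plate 2038 652.3511962890625 175.18426513671875 (104.500244140625, 105.82569885253906) 68.84343719482422 0.014148491458251033
coverD 996 422.3133239746094 193.970703125 (76.39866638183594, 76.3252944946289) 45.34587097167969 0.07379885676145143
bar 226 422.6348876953125 193.20034790039062 (57.701995849609375, 13.92996597290039) 28.644834518432617 0.10382069199632188
```

```bash
python3 - <<'E'
from h import *
o=ctrl.get_obs();q=o['eef_rot'];print(np.round(Ro.from_quat([q[1],q[2],q[3],q[0]]).as_matrix(),3))
E
cat >> h.py <<'E'
def log():
    o=ctrl.get_obs()
    with open('log.txt','a') as f: f.write(' '.join(map(str,[*o['q'],*o['eef_pos'],*o['eef_rot']]))+'\n')
    q=o['eef_rot'];R=Ro.from_quat([q[1],q[2],q[3],q[0]]).as_matrix()
    print('t',round(o['time_s'],2),'q',np.round(o['q'],3),'p',np.round(o['eef_pos'],4),'X',np.round(R[:,0],3),'Y',np.round(R[:,1],3),'F',np.round(o['wrist_force'],1),'op',round(o['opening'],3))
E
python3 -c "
from h import *
log()"
python3 -m creep '1 -6 0 0 0 0 0;1 -6 0 0 0 0 0;1 0 0 0 0 0 0'
python3 -c "
from h import *
log()"
python3 -m creep '1 0 0 0 0 0.18 0;1 0 0 0 0 0.18 0;1 0 0 0 0 0.18 0;1 0 0 0 0 0 0'
python3 -c "
from h import *
log()"
python3 -m creep '1 -5 3 4 0 0 0;1 -5 3 4 0 0.18 0;1 0 0 0 0 0.18 0;1 0 0 0 0 0 0'
python3 -c "
from h import *
log()"
```

```text
[[-0.    0.28  0.96]
 [ 0.    0.96 -0.28]
 [-1.   -0.   -0.  ]]
t 1.65 q [ 1.081  0.181  1.607  0.     1.354 -0.206] p [0.161  0.552  0.2313] X [-0.  0. -1.] Y [ 0.28  0.96 -0.  ] F [ 0.7  0.6 -0.5] op 0.999
time_s: 2.02
eef_pos: [0.1608, 0.5515, 0.3536]
eef_rot: [0.7, 0.099, 0.7, -0.101]
wrist_force: [0.3, 0.0, -0.7]
opening: 0.996
t 2.02 q [ 1.081  0.108  1.446  0.     1.591 -0.206] p [0.1608 0.5515 0.3536] X [-0.001 -0.002 -1.   ] Y [ 0.28   0.96  -0.002] F [ 0.3  0.  -0.7] op 0.996
time_s: 2.52
eef_pos: [0.1591, 0.5519, 0.3524]
eef_rot: [0.481, 0.122, 0.866, -0.069]
wrist_force: [0.3, -1.3, -0.3]
opening: 0.998
t 2.52 q [ 0.807  0.183  1.458  0.496  1.758 -0.452] p [0.1591 0.5519 0.3524] X [-0.508  0.146 -0.849] Y [ 0.278  0.961 -0.001] F [ 0.3 -1.3 -0.3] op 0.998
time_s: 3.02
eef_pos: [0.2777, 0.5754, 0.3893]
eef_rot: [0.318, 0.13, 0.938, -0.048]
wrist_force: [0.1, 0.2, -0.4]
opening: 0.998
t 3.02 q [ 0.609  0.498  1.13   0.766  2.059 -0.502] p [0.2777 0.5754 0.3893] X [-0.764  0.213 -0.609] Y [ 0.274  0.962 -0.007] F [ 0.1  0.2 -0.4] op 0.998
```

```bash
cat > kin.py <<'E'
import numpy as np
from scipy.spatial.transform import Rotation as Ro
from scipy.optimize import least_squares
rz=lambda a:Ro.from_euler('z',a).as_matrix(); ry=lambda a:Ro.from_euler('y',a).as_matrix()
LO=np.array([-2.99,-.89,.3,-1.14,0,-3.12]);HI=np.array([2.99,2.07,2.58,4.28,2.63,3.12])
def fk(q,p):
    R=rz(q[0]); t=R@[p[0],0,p[1]]
    R=R@ry(q[1]); t=t+R@[0,0,p[2]]
    R=R@ry(q[2]); t=t+R@[p[3],0,p[4]]
    R=R@rz(q[3])@ry(q[4]); t=t+R@[0,0,p[5]]
    R=R@rz(q[5])   # z = tool x
    return t,R
def load():
    D=np.loadtxt('log.txt',ndmin=2)
    return D[:,:6],D[:,6:9],[Ro.from_quat([d[10],d[11],d[12],d[9]]).as_matrix() for d in D]
def fit():
    Q,P,Rs=load()
    f=lambda p:np.concatenate([fk(q,p)[0]-x for q,x in zip(Q,P)])
    s=least_squares(f,[0,.3,.4,0,.4,.25]); return s.x,np.abs(f(s.x)).max()
if __name__=='__main__':
    p,e=fit();print(np.round(p,4),e)
    Q,P,Rs=load()
    for q,R in zip(Q,Rs): print(np.round(fk(q,p)[1].T@R,3).tolist())
E
python3 kin.py
```

```text
[0.0215 0.3108 0.7333 0.2018 0.4691 0.5142] 0.10833228174127255
[[-0.0, -1.0, -0.0], [0.0, 0.0, -1.0], [1.0, -0.0, 0.0]]
[[-0.0, -1.0, -0.0], [0.0, 0.0, -1.0], [1.0, -0.0, 0.0]]
[[-0.0, -1.0, -0.0], [0.0, 0.0, -1.0], [1.0, -0.0, 0.0]]
[[0.0, -1.0, -0.0], [0.0, 0.0, -1.0], [1.0, 0.0, -0.0]]
```

```bash
sed -i 's/R@\[0,0,p\[5\]\]/R@[p[6],0,p[5]]/; s/,.25\])/,.25,0])/' kin.py; python3 kin.py | head -1
```

```text
[-0.0918  0.3229  0.7059  0.1905  0.5095  0.4929 -0.0781] 0.10929024271955609
```

```bash
L="from h import *
log()"
python3 -m creep '1 0 -5 0 0 0 0;1 0 -5 0 0 0 0;1 0 -5 3 0 0 0;1 0 0 0 0 0 0' >/dev/null
python3 -c "$L"
python3 -m creep '1 0 -5 0 0 -.15 0;1 0 -5 0 .15 -.15 0;1 0 -5 0 .15 -.15 0;1 0 0 0 0 0 0'>/dev/null
python3 -c "$L"
python3 -m creep '1 0 -5 0 0 -.15 .1;1 0 -5 0 0 -.15 .1;1 0 -5 0 0 0 .1;1 0 0 0 0 0 0'>/dev/null
python3 -c "$L"
python3 - <<'E'
from kin import *
Q,P,Rs=load()
A=[]
for q in Q:
    R=np.eye(3);r=[]
    for i,f in enumerate([rz,ry,ry,rz,ry,rz]):
        R=R@f(q[i]);r.append(R)
    A.append(np.hstack(r))
A=np.vstack(A);b=P.ravel()
b2=b
# columns: 0..17 plus const z
from itertools import combinations
A=np.hstack([A,np.tile([[0],[0],[1]],(len(Q),1))])
base=[0,18,5,8,11,17]  # a1,d1,L1 (R2 z),R3 z... 
for k in (1,2,3):
  best=[]
  for c in combinations([i for i in range(18) if i not in base],k):
    idx=base+list(c);x,_,_,_=np.linalg.lstsq(A[:,idx],b,rcond=None);best.append((np.abs(A[:,idx]@x-b).max(),c,np.round(x,4)))
  best.sort(key=lambda t:t[0]);
  for t in best[:3]:print(t)
E
```

```text
t 3.52 q [ 0.442  0.236  1.507  0.606  2.069 -0.752] p [0.2479 0.4239 0.3663] X [-0.751  0.198 -0.63 ] Y [ 0.262  0.965 -0.01 ] F [-0.8  0.8  0.4] op 0.998
t 4.03 q [ 0.369 -0.246  1.802  0.24   1.972 -0.638] p [0.2017 0.2793 0.3739] X [-0.43   0.068 -0.9  ] Y [ 0.456  0.877 -0.151] F [ 0.8  0.4 -0.2] op 0.999
t 4.53 q [ 0.019 -0.861  2.069  0.172  2.015 -0.958] p [0.1485 0.17   0.3877] X [-0.089  0.153 -0.984] Y [0.506 0.858 0.088] F [ 1.2 -0.1  0. ] op 1.0
(np.float64(0.010284858610289493), (1,), array([0.011 , 0.2575, 0.4052, 0.251 , 0.251 , 0.3168, 0.1184]))
(np.float64(0.010284858610289715), (4,), array([0.011 , 0.2575, 0.4052, 0.251 , 0.251 , 0.3168, 0.1184]))
(np.float64(0.010284858610289827), (7,), array([0.011 , 0.2575, 0.4052, 0.251 , 0.251 , 0.3168, 0.1184]))
(np.float64(6.106226635438361e-16), (6, 7), array([-0.    ,  0.3134,  0.4382,  0.2572,  0.2573,  0.3189,  0.0855,
        0.1178]))
(np.float64(7.216449660063518e-16), (4, 6), array([-0.    ,  0.3134,  0.4382,  0.2573,  0.2573,  0.3189,  0.1178,
        0.0855]))
(np.float64(7.771561172376096e-16), (1, 6), array([-0.    ,  0.3134,  0.4382,  0.2573,  0.2573,  0.3189,  0.1178,
        0.0855]))
(np.float64(3.885780586188048e-16), (4, 6, 10), array([ 0.    ,  0.3134,  0.4382,  0.2572,  0.2573,  0.3189,  0.1178,
        0.0855, -0.    ]))
(np.float64(3.885780586188048e-16), (4, 6, 13), array([ 0.    ,  0.3134,  0.4382,  0.2572,  0.2573,  0.3189,  0.1178,
        0.0855, -0.    ]))
(np.float64(3.885780586188048e-16), (4, 6, 15), array([ 0.    ,  0.3134,  0.4382,  0.2572,  0.2573,  0.3189,  0.1178,
        0.0855, -0.    ]))
```

```bash
cat >> kin.py <<'E'
RT=np.array([[0,-1,0],[0,0,-1],[1,0,0.]])
def FK(q,full=False):
    R=rz(q[0]); t=np.array([0,0,.3134]); R=R@ry(q[1]); t=t+R@[0,.1178,0]; pts=[t.copy()]; t=t+R@[0,0,.4382]; pts.append(t.copy())
    R=R@ry(q[2]); t=t+R@[.0855,0,.5145]; pts.append(t.copy())
    R=R@rz(q[3])@ry(q[4]); t=t+R@[0,0,.3189]; pts.append(t.copy()); R=R@rz(q[5])@RT
    return (t,R,pts) if full else (t,R)
def pose(psi,th):
    "tool R: X tilted th(deg) from down toward azimuth psi(deg); Y horizontal; camera up"
    p,t=np.radians([psi,th]); X=np.array([np.cos(p)*np.sin(t),np.sin(p)*np.sin(t),-np.cos(t)])
    Y=np.array([np.sin(p),-np.cos(p),0]); 
    Z=np.cross(X,Y)
    if Z[2]>0: Y=-Y;Z=-Z
    return np.stack([X,Y,Z],1)
def ik(T,R,q0s):
    best=None
    for q0 in q0s:
        f=lambda q:np.r_[(FK(q)[0]-T)*3,(Ro.from_matrix(FK(q)[1].T@R)).as_rotvec()]
        s=least_squares(f,np.clip(q0,LO+.01,HI-.01),bounds=(LO,HI),max_nfev=60)
        e=np.abs(s.fun).max(); 
        if e<1e-4: return s.x
    return None
E
cat > scan.py <<'E'
from kin import *
import sys
rng=np.random.default_rng(0)
S=[np.array([.3,.1,1.5,.5,2,-.5]),np.array([-.3,.3,1.5,-.5,2,0]),np.array([.3,.3,1.5,2.,1.5,1]),np.array([.3,.3,1.5,3.1,.8,2])]+[rng.uniform(LO,HI) for _ in range(8)]
gd=.0187+.006
for nm,ax,h in (('pick',(.476,-.0515),.07),('place',(.5735,.330),.08)):
  for th in (70,):
    for psi in range(-180,180,30):
        R=pose(psi,th);T=np.array([*ax,h])+gd*R[:,0]
        q=ik(T,R,S)
        if q is None: print(nm,th,psi,None);continue
        pts=FK(q,True)[2]
        print(nm,th,psi,np.round(q,2),'elbow',np.round(pts[1],2),'wr',np.round(pts[2],2))
E
python3 scan.py
```

```text
pick 70 -180 [-0.23  1.03  1.16 -0.25  2.15 -1.79] elbow [0.39 0.03 0.54] wr [ 0.75 -0.05  0.17]
pick 70 -150 [-0.04  0.98  1.27 -0.58  1.99 -2.05] elbow [0.37 0.1  0.56] wr [0.72 0.09 0.17]
pick 70 -120 [ 0.11  0.86  1.5  -0.87  1.72 -2.18] elbow [0.32 0.15 0.6 ] wr [0.61 0.19 0.17]
pick 70 -90 None
pick 70 -60 None
pick 70 -30 [-0.14  0.53  2.45  3.56  1.07 -1.64] elbow [0.23 0.09 0.69] wr [0.24 0.09 0.17]
pick 70 0 [-0.86  0.54  2.54  2.26  1.19 -1.52] elbow [ 0.24 -0.09  0.69] wr [ 0.2  -0.05  0.17]
pick 70 30 [-1.07  0.54  2.33  1.45  1.24 -1.29] elbow [ 0.21 -0.14  0.69] wr [ 0.24 -0.19  0.17]
pick 70 60 [-0.98  0.64  2.01  1.01  1.46 -1.13] elbow [ 0.24 -0.15  0.66] wr [ 0.34 -0.29  0.17]
pick 70 90 [-0.81  0.78  1.68  0.72  1.73 -1.11] elbow [ 0.3  -0.14  0.62] wr [ 0.48 -0.33  0.17]
pick 70 120 [-0.62  0.91  1.4   0.44  1.98 -1.23] elbow [ 0.35 -0.1   0.58] wr [ 0.61 -0.29  0.17]
pick 70 150 [-0.42  1.01  1.21  0.12  2.14 -1.47] elbow [ 0.39 -0.04  0.55] wr [ 0.72 -0.19  0.17]
place 70 -180 [ 0.24  1.38  0.46  0.38  2.48 -1.19] elbow [0.39 0.22 0.4 ] wr [0.85 0.33 0.18]
place 70 -150 None
place 70 -120 [ 0.55  1.38  0.46 -0.69  2.35 -2.28] elbow [0.31 0.32 0.4 ] wr [0.71 0.57 0.18]
place 70 -90 [ 0.67  1.17  0.86 -0.92  1.95 -2.43] elbow [0.24 0.34 0.49] wr [0.57 0.61 0.18]
place 70 -60 None
place 70 -30 None
place 70 0 [ 0.57  0.61  2.02  3.91  0.82 -1.94] elbow [0.15 0.24 0.67] wr [0.3  0.33 0.18]
place 70 30 [ 0.21  0.56  2.16  2.74  0.82 -1.4 ] elbow [0.2  0.16 0.68] wr [0.33 0.19 0.18]
place 70 60 [-0.06  0.61  2.02  1.8   1.04 -1.04] elbow [0.26 0.1  0.67] wr [0.44 0.09 0.18]
place 70 90 [-0.11  0.76  1.69  1.26  1.37 -0.87] elbow [0.31 0.08 0.63] wr [0.57 0.05 0.18]
place 70 120 [-0.04  0.95  1.29  0.94  1.75 -0.83] elbow [0.36 0.1  0.57] wr [0.71 0.09 0.18]
place 70 150 [ 0.09  1.17  0.86  0.7   2.14 -0.91] elbow [0.39 0.15 0.48] wr [0.81 0.19 0.18]
```

```bash
cat > plan.py <<'E'
from h import *; from kin import *
from scipy.linalg import logm,expm
def cur():
    o=ctrl.get_obs();q=o['eef_rot'];return o['q'],np.array(o['eef_pos']),Ro.from_quat([q[1],q[2],q[3],q[0]]).as_matrix()
def H(T,R): 
    M=np.eye(4);M[:3,:3]=R;M[:3,3]=T;return M
def plan(T,R,n,start=None):
    q,p,Rc=start if start else cur(); M0=H(p,Rc);M1=H(np.asarray(T),R)
    D=np.real(expm(np.real(logm(np.linalg.inv(M0)@M1))/n)); w=Ro.from_matrix(D[:3,:3]).as_rotvec()
    print('n',n,'row:',np.round(D[:3,3]*100,2),np.round(w,4),'| per-row cm',round(np.linalg.norm(D[:3,3])*100,2),'deg',round(np.degrees(np.linalg.norm(w)),1))
    M=M0
    for k in range(n):
        M=M@D; qn=ik(M[:3,3],M[:3,:3],[q])
        if qn is None: print(' IK FAIL at',k,np.round(M[:3,3],3)); return
        if k==n-1 or k==n//2 or (np.minimum(qn-LO,HI-qn)<.05).any() or np.abs(qn-q).max()>.27:
            print('  ',k,np.round(M[:3,3],3),'q',np.round(qn,2),'dq',np.round(np.abs(qn-q).max(),2))
        q=qn
    return q,M[:3,3],M[:3,:3]
E
python3 - <<'E'
from plan import *
d=np.load('pics/scene0.npz')['d'];X=cloud('scene',d)
for v,u in ((50,420),(50,250),(100,10),(300,500)):print(v,u,np.round(X[v,u],2))
R=pose(90,70);B=np.array([.476,-.0515,.07])
s=cur(); G=B+.0247*R[:,0]
s=plan([.32,-.05,.40],s[2],6,s)
s=plan(G-R[:,0]*.14+[0,-.03,.10],R,10,s)
s=plan(G-R[:,0]*.11,R,4,s)
s=plan(G,R,5,s)
s=plan(G+[0,0,.12],R,4,s)
s=plan([.575,G[1],G[2]+.12],R,4,s)
E
```

```text
50 420 [ 0.47 -0.35  0.33]
50 250 [ 0.84 -0.14  0.33]
100 10 [1.36 0.16 0.22]
300 500 [ 0.15  0.16 -0.01]
n 6 row: [-1.02 -1.68  4.22] [-0. -0. -0.] | per-row cm 4.65 deg 0.0
   3 [0.263 0.023 0.396] q [-0.5  -0.61  1.95  0.1   1.96 -1.52] dq 0.09
   5 [ 0.32 -0.05  0.4 ] q [-0.61 -0.42  1.83  0.08  1.9  -1.63] dq 0.1
n 10 row: [0.32 0.13 2.99] [0.0887 0.092  0.0621] | per-row cm 3.01 deg 8.1
   5 [ 0.444 -0.14   0.313] q [-0.83  0.3   1.51  0.42  2.06 -1.24] dq 0.11
   9 [ 0.476 -0.19   0.209] q [-0.97  0.68  1.43  0.65  2.09 -0.98] dq 0.09
n 4 row: [ 2.31 -0.    2.09] [0. 0. 0.] | per-row cm 3.12 deg 0.0
   2 [ 0.476 -0.146  0.127] q [-0.93  0.76  1.51  0.64  1.94 -1.06] dq 0.05
   3 [ 0.476 -0.132  0.099] q [-0.92  0.79  1.53  0.64  1.89 -1.08] dq 0.05
n 5 row: [ 2.2 -0.  -0. ] [ 0.  0. -0.] | per-row cm 2.2 deg 0.0
   2 [ 0.476 -0.07   0.077] q [-0.86  0.78  1.62  0.68  1.8  -1.1 ] dq 0.03
   4 [ 0.476 -0.028  0.062] q [-0.81  0.78  1.68  0.72  1.73 -1.11] dq 0.03
n 4 row: [-1.03 -0.   -2.82] [-0.  0.  0.] | per-row cm 3.0 deg 0.0
   2 [ 0.476 -0.028  0.152] q [-0.81  0.6   1.72  0.74  1.84 -1.02] dq 0.06
   3 [ 0.476 -0.028  0.182] q [-0.81  0.55  1.72  0.75  1.87 -0.98] dq 0.06
n 4 row: [-0.    2.47  0.  ] [-0.  0. -0.] | per-row cm 2.47 deg 0.0
   2 [ 0.55  -0.028  0.182] q [-0.72  0.65  1.55  0.83  1.88 -0.88] dq 0.06
   3 [ 0.575 -0.028  0.182] q [-0.7   0.68  1.49  0.86  1.88 -0.85] dq 0.06
```

```bash
cat >> plan.py <<'E'
_d=np.load('pics/scene0.npz')['d'];_X=cloud('scene',_d)
_P=_X[10:60:10,[30,60,250,300,350,420]].reshape(-1,3);_P=_P[np.isfinite(_P).all(1)]
_c=_P.mean(0);_n=np.linalg.svd(_P-_c)[2][2]; _n=_n*np.sign(-(_c-[.3,.2,.3])@_n)
def wall(q): return round(min((x-_c)@_n for x in FK(q,True)[2]),3)
E
sed -i "s/'dq',np.round/'wall',wall(qn),'dq',np.round/" plan.py
python3 - <<'E'
from plan import *
import plan as P
print(P._n,P._c,np.abs((P._P-P._c)@P._n).max())
R=pose(45,70);B=np.array([.476,-.0515,.07])
s=cur(); G=B+.0247*R[:,0]
s=plan([.30,-.02,.40],s[2],5,s)
s=plan(G-R[:,0]*.11+[0,0,.10],R,10,s)
s=plan(G-R[:,0]*.11,R,4,s)
s=plan(G,R,5,s)
s=plan(G+[0,0,.12],R,4,s)
R2=pose(90,70);G2=np.array([.5735,.12,.20])+.0247*R2[:,0]
s=plan(G2,R2,8,s)
E
```

```text
[-0.49903726  0.86651501  0.01065551] [ 0.86125659 -0.12724715  0.38073415] 0.0073202765500302355
n 5 row: [-1.09 -1.7   4.42] [-0. -0. -0.] | per-row cm 4.87 deg 0.0
   2 [0.239 0.056 0.395] q [-0.43 -0.69  1.98  0.11  1.99 -1.44] wall 0.416 dq 0.12
   4 [ 0.3  -0.02  0.4 ] q [-0.57 -0.49  1.87  0.09  1.92 -1.59] wall 0.32 dq 0.1
n 10 row: [0.99 0.25 2.4 ] [0.1488 0.0667 0.1141] | per-row cm 2.61 deg 11.4
   5 [ 0.396 -0.081  0.296] q [-1.05 -0.07  1.97  0.64  1.84 -1.11] wall 0.113 dq 0.08
   9 [ 0.419 -0.108  0.199] q [-1.31  0.18  2.22  0.95  1.64 -0.94] wall 0.158 dq 0.08
n 4 row: [ 0.86 -0.    2.35] [-0.  0. -0.] | per-row cm 2.5 deg 0.0
   2 [ 0.419 -0.108  0.124] q [-1.31  0.4   2.2   0.95  1.52 -1.11] wall 0.158 dq 0.08
   3 [ 0.419 -0.108  0.099] q [-1.31  0.47  2.19  0.96  1.49 -1.16] wall 0.157 dq 0.08
n 5 row: [ 2.2 -0.  -0. ] [-0. -0. -0.] | per-row cm 2.2 deg 0.0
   2 [ 0.463 -0.064  0.077] q [-1.15  0.53  2.19  1.1   1.39 -1.18] wall 0.173 dq 0.05
   4 [ 0.492 -0.035  0.062] q [-1.04  0.58  2.18  1.2   1.34 -1.19] wall 0.184 dq 0.06
n 4 row: [-1.03 -0.   -2.82] [-0.  0.  0.] | per-row cm 3.0 deg 0.0
   2 [ 0.492 -0.035  0.152] q [-1.04  0.3   2.23  1.16  1.43 -0.98] wall 0.185 dq 0.09
   3 [ 0.492 -0.035  0.182] q [-1.04  0.21  2.24  1.15  1.46 -0.9 ] wall 0.185 dq 0.09
n 8 row: [ 2.32 -0.04 -0.98] [-0.0336  0.     -0.0923] | per-row cm 2.51 deg 5.6
   4 [0.56  0.069 0.188] q [-0.66  0.44  1.88  1.07  1.58 -0.82] wall 0.115 dq 0.07
   7 [0.574 0.143 0.192] q [-0.47  0.56  1.68  1.01  1.69 -0.78] wall 0.117 dq 0.06
```

```bash

python3 -m creep '1 -1.1 -1.7 4.4 0 0 0;1 -1.1 -1.7 4.4 0 0 0;1 -1.1 -1.7 4.4 0 0 0;1 -1.1 -1.7 4.4 0 0 0;1 -1.1 -1.7 4.4 0 0 0;1 0 0 0 0 0 0' | tail -5
python3 - <<'E'
from plan import *
log()
R=pose(45,70);B=np.array([.476,-.0515,.07])
G=B+.0247*R[:,0]
s=plan(G-R[:,0]*.12+[0,0,.10],R,13)
E
```

```text
time_s: 5.28
eef_pos: [0.3106, -0.0161, 0.4051]
eef_rot: [0.644, 0.213, 0.724, -0.128]
wrist_force: [0.1, -0.6, -0.7]
opening: 1.001
t 5.28 q [-0.534 -0.475  1.849  0.088  1.909 -1.592] p [ 0.3106 -0.0161  0.4051] X [-0.081  0.144 -0.986] Y [0.473 0.876 0.089] F [ 0.1 -0.6 -0.7] op 1.001
n 13 row: [0.69 0.01 1.89] [0.1174 0.0508 0.0888] | per-row cm 2.02 deg 8.9
   6 [ 0.394 -0.081  0.316] q [-1.   -0.09  1.92  0.59  1.87 -1.16] wall 0.112 dq 0.06
   12 [ 0.413 -0.115  0.203] q [-1.33  0.17  2.22  0.94  1.66 -0.94] wall 0.156 dq 0.06
```

```bash

python3 -m creep '1 .7 0 1.9 .117 .051 .089;1 .7 0 1.9 .117 .051 .089;1 .7 0 1.9 .117 .051 .089;1 .7 0 1.9 .117 .051 .089;1 .7 0 1.9 .117 .051 .089;1 .7 0 1.9 .117 .051 .089;1 .7 0 1.9 .117 .051 .089'|tail -5
python3 - <<'E'
from plan import *
log()
R=pose(45,70);B=np.array([.476,-.0515,.07])
G=B+.0247*R[:,0]
s=plan(G-R[:,0]*.12+[0,0,.10],R,6)
E
```

```text
time_s: 6.15
eef_pos: [0.4043, -0.0687, 0.3141]
eef_rot: [0.379, 0.668, 0.62, -0.16]
wrist_force: [-0.2, -0.8, -0.2]
opening: 0.998
t 6.15 q [-0.966 -0.078  1.916  0.611  1.857 -1.145] p [ 0.4043 -0.0687  0.3141] X [ 0.18   0.707 -0.683] Y [0.95  0.055 0.308] F [-0.2 -0.8 -0.2] op 0.998
n 6 row: [ 0.44 -0.08  2.  ] [0.1173 0.0484 0.0906] | per-row cm 2.05 deg 8.9
   3 [ 0.415 -0.106  0.242] q [-1.21  0.09  2.1   0.84  1.74 -0.99] wall 0.117 dq 0.06
   5 [ 0.413 -0.115  0.203] q [-1.33  0.17  2.22  0.94  1.66 -0.94] wall 0.156 dq 0.06
```

```bash

python3 -m creep '1 .45 -.1 2 .117 .048 .09;1 .45 -.1 2 .117 .048 .09;1 .45 -.1 2 .117 .048 .09;1 .45 -.1 2 .117 .048 .09;1 .45 -.1 2 .117 .048 .09;1 .45 -.1 2 .117 .048 .09;1 0 0 0 0 0 0'|tail -5
python3 - <<'E'
from plan import *
log()
p,d,o=shot('wrist','w1')
R=pose(45,70);B=np.array([.476,-.0515,.07])
G=B+.0247*R[:,0]
s=plan(G-R[:,0]*.12,R,5)
print([ (r['rect'],r['confidence']) for r in ctrl.find_in('amber_bottle','wrist')])
X=cloud('wrist',d,o['eef_pos'],o['eef_rot'])
m=(X[...,2]>.04)&(X[...,2]<.08)&(np.hypot(X[...,0]-.476,X[...,1]+.05)<.06)
S=X[m];print(len(S))
f=lambda c:np.hypot(S[:,0]-c[0],S[:,1]-c[1])-.033
r=least_squares(f,[.476,-.05],loss='soft_l1',f_scale=.003);print(r.x,np.abs(r.fun).mean())
E
```

```text
time_s: 7.02
eef_pos: [0.4176, -0.1012, 0.1958]
eef_rot: [0.057, 0.906, 0.384, -0.165]
wrist_force: [1.0, 0.9, -0.3]
opening: 1.0
t 7.03 q [-1.3    0.184  2.222  0.943  1.638 -0.929] p [ 0.4176 -0.1012  0.1958] X [ 0.65   0.678 -0.344] Y [ 0.716 -0.698 -0.024] F [ 1.   0.9 -0.3] op 1.0
n 5 row: [0.41 0.12 1.85] [-0.0028  0.0007  0.0039] | per-row cm 1.9 deg 0.3
   2 [ 0.415 -0.11   0.14 ] q [-1.32  0.35  2.2   0.94  1.55 -1.07] wall 0.156 dq 0.06
   4 [ 0.413 -0.115  0.103] q [-1.33  0.46  2.18  0.94  1.5  -1.15] wall 0.155 dq 0.06
[([291.5, 263.7, 367.3, 401.8], 0.96), ([70.4, 217.2, 103.4, 260.5], 0.75)]
1830
[ 0.47614719 -0.05148221] 0.00029341307185613304
```

View pics/w1.png

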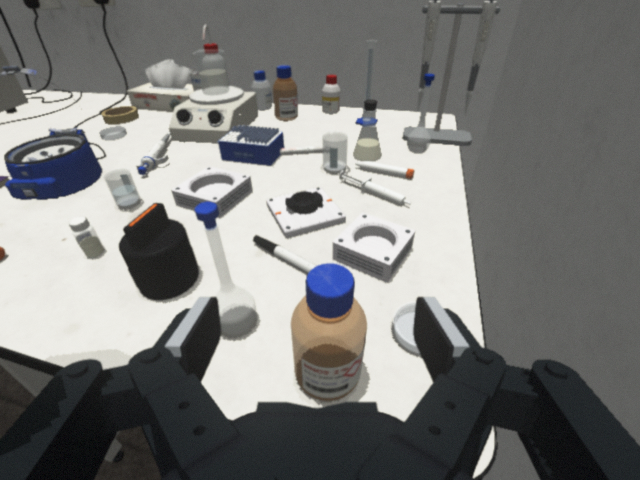

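The wrist view shows the bottle centred between the open jaws (330,340), and the depth fit puts it at (0.476,-0.0515), matching the top camera. I'll descend and go in.

```bash

python3 -m creep '1 .4 .1 1.85 0 0 0;1 .4 .1 1.85 0 0 0;1 .4 .1 1.85 0 0 0;1 .4 .1 1.85 0 0 .01;1 .4 .1 1.85 -.01 0 .01;1 0 0 0 0 0 0'|tail -5
python3 - <<'E'
from plan import *
log()
R=pose(45,70);B=np.array([.4761,-.0515,.068])
G=B+.0247*R[:,0]
s=plan(G,R,6)
E
```

```text
time_s: 7.88
eef_pos: [0.4177, -0.1204, 0.106]
eef_rot: [0.085, 0.904, 0.385, -0.163]
wrist_force: [-0.2, 0.5, -0.1]
opening: 1.001
t 7.88 q [-1.311  0.449  2.162  0.93   1.502 -1.151] p [ 0.4177 -0.1204  0.106 ] X [ 0.649  0.669 -0.361] Y [ 0.725 -0.688  0.028] F [-0.2  0.5 -0.1] op 1.001
n 6 row: [ 2.04 -0.11  0.05] [0.0059 0.0034 0.0024] | per-row cm 2.04 deg 0.4
   3 [ 0.467 -0.063  0.075] q [-1.14  0.54  2.18  1.1   1.39 -1.18] wall 0.171 dq 0.05
   5 [ 0.493 -0.035  0.06 ] q [-1.04  0.59  2.17  1.2   1.34 -1.19] wall 0.184 dq 0.05
```

```bash

python3 -m creep '1 2 -.15 0.05 .006 .003 .002;1 2 -.1 0.05 .006 .003 .002;1 2 -.1 0.05 .006 .003 .002;1 2 -.1 0.05 .006 .003 .002;1 2 -.1 0.05 .006 .003 .002;1 0 0 0 0 0 0'|tail -5
python3 - <<'E'
from plan import *
log()
R=pose(45,70);B=np.array([.4761,-.0515,.068])
G=B+.0247*R[:,0]
s=plan(G,R,1)
E
```

```text
time_s: 8.62
eef_pos: [0.4857, -0.0522, 0.0739]
eef_rot: [0.081, 0.906, 0.384, -0.16]
wrist_force: [0.5, 0.1, 0.4]
opening: 1.003
t 8.62 q [-1.076  0.543  2.164  1.149  1.368 -1.174] p [ 0.4857 -0.0522  0.0739] X [ 0.654  0.67  -0.352] Y [ 0.721 -0.692  0.024] F [0.5 0.1 0.4] op 1.003
n 1 row: [ 2.09 -0.73  0.73] [0.0299 0.0101 0.0112] | per-row cm 2.33 deg 1.9
   0 [ 0.493 -0.035  0.06 ] q [-1.04  0.59  2.17  1.2   1.34 -1.19] wall 0.184 dq 0.06
```

```bash

python3 -m creep '1 1 -.4 0.4 .02 .005 .006;1 1 -.4 0.4 .02 .005 .006;1 0 0 0 0 0 0'|tail -5
python3 - <<'E'
from plan import *
log()
R=pose(45,70);B=np.array([.4761,-.0515,.068])
G=B+.0247*R[:,0]
s=plan(G,R,1)
E
```

```text
time_s: 9.0
eef_pos: [0.4923, -0.0358, 0.0598]
eef_rot: [0.063, 0.91, 0.375, -0.162]
wrist_force: [0.6, 0.8, -0.3]
opening: 1.001
t 9.0 q [-1.044  0.587  2.174  1.204  1.34  -1.185] p [ 0.4923 -0.0358  0.0598] X [ 0.666  0.663 -0.342] Y [ 0.704 -0.71  -0.007] F [ 0.6  0.8 -0.3] op 1.001
n 1 row: [ 0.07 -0.04  0.  ] [-0.0082  0.0002 -0.0019] | per-row cm 0.08 deg 0.5
   0 [ 0.493 -0.035  0.06 ] q [-1.04  0.59  2.17  1.2   1.34 -1.19] wall 0.184 dq 0.01
```

```bash

python3 -m creep '0 0 0 0 -.008 0 0;0 0 0 0 0 0 0;0 0 0 0 0 0 0;0 0 0 0 0 0 0;0 0 0 0 0 0 0;0 0 0 0 0 0 0;0 0 0 0 0 0 0;0 0 0 0 0 0 0'
python3 - <<'E'
from plan import *
log()
s=cur(); s=plan(s[1]+[0,0,.15],s[2],5)
E
```

```text
time_s: 10.0
eef_pos: [0.4921, -0.0364, 0.06]
eef_rot: [0.066, 0.91, 0.376, -0.16]
wrist_force: [-0.8, 0.3, 1.4]
opening: 0.736
t 10.0 q [-1.046  0.586  2.174  1.203  1.341 -1.193] p [ 0.4921 -0.0364  0.06  ] X [ 0.666  0.663 -0.342] Y [ 0.705 -0.709  0.   ] F [-0.8  0.3  1.4] op 0.736
n 5 row: [-1.03  0.   -2.82] [-0.  0.  0.] | per-row cm 3.0 deg 0.0
   2 [ 0.492 -0.036  0.15 ] q [-1.05  0.31  2.23  1.16  1.43 -0.98] wall 0.185 dq 0.09
   4 [ 0.492 -0.036  0.21 ] q [-1.05  0.13  2.24  1.15  1.49 -0.83] wall 0.185 dq 0.09
```

```bash

python3 -m creep '0 -1 0 -2.8 0 0 0;0 -1 0 -2.8 0 0 0;0 -1 0 -2.8 0 0 0;0 -1 0 -2.8 0 0 0;0 -1 0 -2.8 0 0 0;0 0 0 0 0 0 0'
python3 - <<'E'
from plan import *
log()
p,d,o=shot('wrist','w2')
R2=pose(90,70);G2=np.array([.5735,.12,.20])+.0247*R2[:,0]
s=plan(G2,R2,9)
s=plan([.5735,.330+.0247*R2[1,0],G2[2]],R2,6,s)
E
```

```text
time_s: 10.75
eef_pos: [0.4922, -0.0363, 0.2085]
eef_rot: [0.067, 0.91, 0.374, -0.165]
wrist_force: [-0.9, 0.2, -4.5]
opening: 0.737
t 10.75 q [-1.043  0.127  2.24   1.143  1.484 -0.822] p [ 0.4922 -0.0363  0.2085] X [ 0.665  0.659 -0.351] Y [ 0.704 -0.711 -0.002] F [-0.9  0.2 -4.5] op 0.737
n 9 row: [ 2.17 -0.02 -0.61] [-0.0308  0.0009 -0.0822] | per-row cm 2.25 deg 5.0
   4 [0.555 0.056 0.198] q [-0.7   0.39  1.91  1.08  1.57 -0.8 ] wall 0.118 dq 0.06
   8 [0.574 0.143 0.192] q [-0.47  0.56  1.68  1.01  1.69 -0.78] wall 0.117 dq 0.06
n 6 row: [ 3.29  0.   -1.2 ] [0. 0. 0.] | per-row cm 3.5 deg 0.0
   3 [0.574 0.283 0.192] q [-0.24  0.52  1.74  1.16  1.52 -0.72] wall 0.239 dq 0.06
   5 [0.574 0.353 0.192] q [-0.11  0.53  1.73  1.23  1.44 -0.68] wall 0.299 dq 0.06
```

View pics/w2.png

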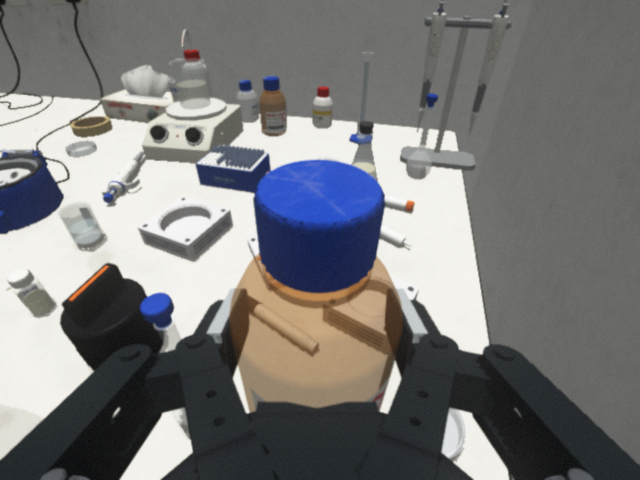

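The bottle is held between the pads (cap at (320,220)) and lifted clear. Next is the transfer.

```bash

python3 -m creep '0 2.2 0 -.8 -.031 0 -.082;0 2.2 0 -.8 -.031 0 -.082;0 2.2 0 -.8 -.031 0 -.082;0 2.2 0 -.7 -.031 0 -.082;0 2.2 0 -.6 -.031 0 -.082;0 2.2 0 -.6 -.031 0 -.082;0 2.2 0 -.6 -.031 0 -.082;0 2.2 0 -.6 -.031 0 -.082;0 2.2 0 -.6 -.031 0 -.082;0 0 0 0 0 0 0' |tail -5
python3 - <<'E'
from plan import *
log()
R2=pose(90,70)
s=plan([.5735,.330+.0247*R2[1,0],.195],R2,7)
E
```

```text
time_s: 12.05
eef_pos: [0.5731, 0.154, 0.1705]
eef_rot: [0.114, 0.688, 0.704, -0.132]
wrist_force: [-0.2, 0.1, -4.1]
opening: 0.735
t 12.05 q [-0.443  0.6    1.665  1.     1.679 -0.781] p [0.5731 0.154  0.1705] X [-0.027  0.939 -0.343] Y [ 0.999  0.019 -0.029] F [-0.2  0.1 -4.1] op 0.735
n 7 row: [ 2.55  0.03 -1.31] [-0.003   0.0003  0.0039] | per-row cm 2.87 deg 0.3
   3 [0.573 0.268 0.184] q [-0.26  0.54  1.73  1.13  1.55 -0.73] wall 0.224 dq 0.05
   6 [0.574 0.353 0.195] q [-0.11  0.52  1.73  1.23  1.44 -0.68] wall 0.299 dq 0.05
```

```bash

python3 -m creep '0 2.6 0 -1.4 -.01 0 .004;0 2.6 0 -1.4 -.01 0 .004;0 2.6 0 -1.4 0 0 .004;0 2.6 0 -1.4 0 0 .004;0 2.6 0 -1.4 0 0 .004;0 2.6 0 -1.3 0 0 .004;0 2 0 -1.3 0 0 .004;0 0 0 0 0 0 0' |tail -5
python3 - <<'E'
from plan import *
log()
p,d,o=shot('wrist','w3'); shot('top','t3');shot('scene','s3')
X=cloud('wrist',d,o['eef_pos'],o['eef_rot'])
R2=pose(90,70)
s=plan([.5735,.330+.0247*R2[1,0],.195],R2,1)
E
```

```text
time_s: 13.05
eef_pos: [0.5675, 0.3518, 0.1836]
eef_rot: [0.115, 0.701, 0.691, -0.134]
wrist_force: [0.3, -1.4, -4.9]
opening: 0.736
t 13.05 q [-0.116  0.523  1.754  1.231  1.422 -0.675] p [0.5675 0.3518 0.1836] X [ 0.008  0.938 -0.347] Y [ 1.    -0.017 -0.023] F [ 0.3 -1.4 -4.9] op 0.736
n 1 row: [-0.11  0.46 -1.16] [-0.0282  0.0049 -0.0103] | per-row cm 1.25 deg 1.7
   0 [0.574 0.353 0.195] q [-0.11  0.52  1.73  1.23  1.44 -0.68] wall 0.299 dq 0.02
```

View pics/w3.png

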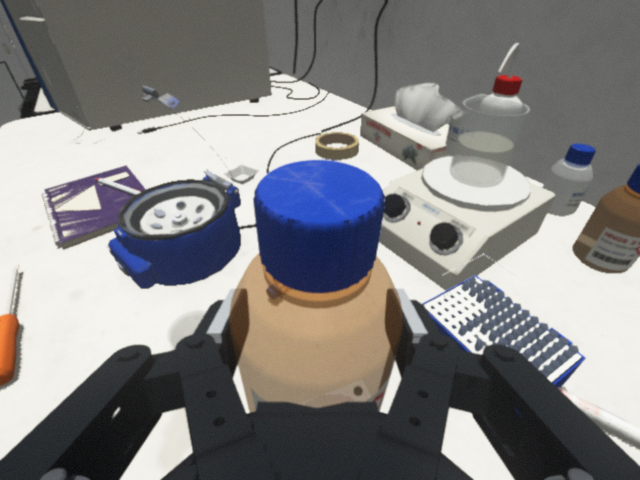

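View pics/t3.png

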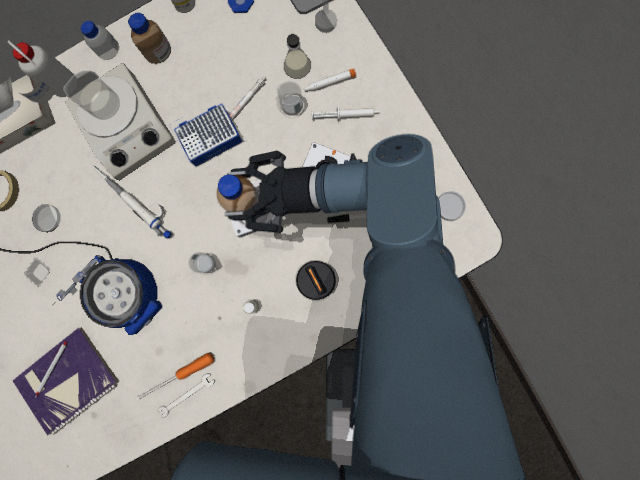

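View pics/s3.png

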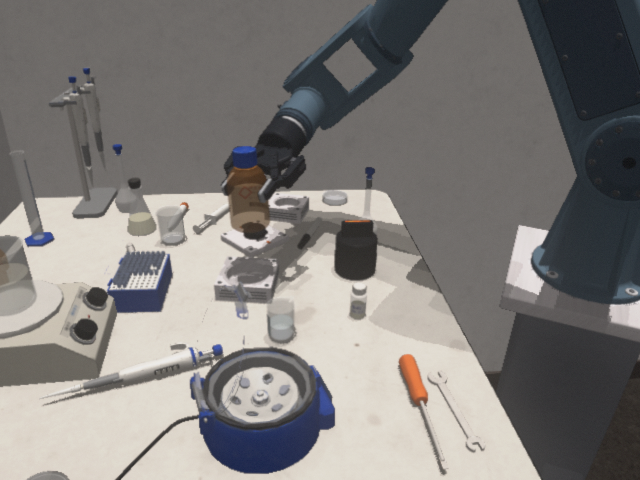

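```bash
cat >> plan.py <<'E'
def ld(n,f):
    z=np.load('pics/'+f+'.npz'); return cloud(n,z['d'],z['pos'],z['rot'])
def rect(X,c,h,r=.085):
    m=(X[...,2]>h[0])&(X[...,2]<h[1])&(np.hypot(X[...,0]-c[0],X[...,1]-c[1])<r); S=X[m]
    print('  rect',len(S),*[np.round(a,1) for a in cv2.minAreaRect((S[:,:2]*1000).astype(np.float32))])
def cyl(X,c,h,rad,r=.06):
    m=(X[...,2]>h[0])&(X[...,2]<h[1])&(np.hypot(X[...,0]-c[0],X[...,1]-c[1])<r); S=X[m]
    f=lambda c:np.hypot(S[:,0]-c[0],S[:,1]-c[1])-rad
    s=least_squares(f,c,loss='soft_l1',f_scale=.002);print('  cyl',len(S),np.round(s.x,4),'res',np.round(np.median(np.abs(s.fun)),4)); return s.x
E
python3 - <<'E'
from plan import *
for n,f in (('wrist','w1'),('scene','scene0'),('top','top0'),('top','t3')):
    X=ld(n,f);print(f)
    for nm,c,h,r in (('bb',(.573,.33),(.028,.037),.08),('fb',(.651,.029),(.028,.037),.07),('base',(.652,.174),(.010,.018),.08)):
        print(nm,end='');rect(X,c,h,r)
X=ld('scene','s3')
for z in (.135,.155,.175,.195): cyl(X,(.567,.33),(z-.01,z+.01),.033,.05)
X=ld('top','t3'); cyl(X,(.567,.33),(.15,.2),.033,.05)
E
```

```text
w1
bb  rect 871 [574.5 330.4] [ 99.7 100.1] 19.2
fb  rect 1631 [651.7  30.1] [86.2 84.6] 11.2
base  rect 1668 [652.7 175.7] [105.6 103.7] 68.9
scene0
bb  rect 920 [572.3 331.1] [ 97.1 101.6] 19.7
fb  rect 419 [649.4  30. ] [84.6 89.3] 10.6
base  rect 909 [650.7 177.1] [105.8 106.2] 67.8
top0
bb  rect 1130 [574.1 331.5] [99.6 98.7] 20.2
fb  rect 1010 [651.5  29.4] [86.3 84.2] 11.5
base  rect 1928 [652.  175.2] [104.3 105.1] 68.9
t3
bb  rect 305 [571.5 337.2] [97.4 89.5] 22.4
fb  rect 0 [0. 0.] [0. 0.] 0.0
base  rect 569 [674.2 168.3] [101.7  58.5] 68.9
  cyl 365 [0.5643 0.3283] res 0.0007
  cyl 448 [0.5651 0.3281] res 0.0007
  cyl 445 [0.5653 0.328 ] res 0.0009
  cyl 676 [0.5627 0.3272] res 0.0025
  cyl 197 [0.5683 0.3287] res 0.0032
```

```bash

python3 -m creep '0 0 .4 0 -.025 0 -.005;0 0 .3 0 0 0 0;0 0 0 0 0 0 0' |tail -5
python3 - <<'E'
from plan import *
log()
R2=pose(90,70)
s=plan([.5745,.3535,.10],R2,4)
E
```

```text
time_s: 13.58
eef_pos: [0.5774, 0.3476, 0.1828]
eef_rot: [0.124, 0.699, 0.693, -0.125]
wrist_force: [0.1, 0.2, -3.9]
opening: 0.736
t 13.57 q [-0.121  0.539  1.729  1.227  1.428 -0.692] p [0.5774 0.3476 0.1828] X [ 0.008  0.938 -0.347] Y [ 1.    -0.009 -0.   ] F [ 0.1  0.2 -3.9] op 0.736
n 4 row: [ 0.85 -0.07  1.89] [-0.0008  0.0014 -0.0021] | per-row cm 2.08 deg 0.1
   2 [0.575 0.352 0.121] q [-0.11  0.66  1.71  1.25  1.4  -0.79] wall 0.297 dq 0.04
   3 [0.574 0.353 0.1  ] q [-0.11  0.7   1.7   1.25  1.39 -0.83] wall 0.298 dq 0.04
```

```bash

python3 -m creep '0 .85 -.07 1.9 0 0 0;0 .85 -.07 1.9 0 0 0;0 .85 -.07 1.9 0 0 0;0 .85 -.07 1.9 0 0 0;0 0 0 0 0 0 0' |tail -5
python3 - <<'E'
from plan import *
log()
R2=pose(90,70)
shot('scene','s4');X=ld('scene','s4')
for z in (.06,.08,.10): cyl(X,(.572,.33),(z-.01,z+.01),.033,.05)
s=plan([.5745,.3535,.072],R2,2)
E
```

```text
time_s: 14.2
eef_pos: [0.5755, 0.3528, 0.0963]
eef_rot: [0.124, 0.7, 0.692, -0.125]
wrist_force: [-0.1, -0.4, -3.7]
opening: 0.737
t 14.2 q [-0.113  0.704  1.709  1.257  1.374 -0.829] p [0.5755 0.3528 0.0963] X [ 0.01   0.938 -0.347] Y [ 1.    -0.01   0.001] F [-0.1 -0.4 -3.7] op 0.737
  cyl 382 [0.5731 0.3305] res 0.0007
  cyl 371 [0.5733 0.3304] res 0.0007
  cyl 511 [0.5703 0.3301] res 0.0023
n 2 row: [ 0.47 -0.08  1.18] [-0.0007  0.0026 -0.0053] | per-row cm 1.27 deg 0.3
   1 [0.574 0.354 0.072] q [-0.11  0.76  1.69  1.26  1.37 -0.87] wall 0.298 dq 0.03
```

```bash

python3 -m creep '0 .4 -.05 1.1 0 0 0;0 .4 -.05 1.1 0 0 0;0 0 0 0 0 0 0' |tail -5
python3 -c "
from plan import *
log()"
```

```text
time_s: 14.62
eef_pos: [0.5763, 0.3525, 0.0741]
eef_rot: [0.126, 0.7, 0.692, -0.123]
wrist_force: [-0.4, -0.2, -3.6]
opening: 0.739
t 14.62 q [-0.113  0.749  1.696  1.265  1.364 -0.866] p [0.5763 0.3525 0.0741] X [ 0.012  0.938 -0.347] Y [ 1.    -0.011  0.005] F [-0.4 -0.2 -3.6] op 0.739
```

```bash

python3 -m creep '0 .13 -.1 .36 0 0 0;0 0 0 0 0 0 0' |tail -5
python3 -c "
from plan import *
log()"
```

```text
time_s: 14.88
eef_pos: [0.5758, 0.3524, 0.0706]
eef_rot: [0.126, 0.7, 0.692, -0.123]
wrist_force: [0.1, -0.2, -4.3]
opening: 0.738
t 14.88 q [-0.114  0.756  1.696  1.267  1.362 -0.873] p [0.5758 0.3524 0.0706] X [ 0.013  0.938 -0.347] Y [ 1.    -0.011  0.007] F [ 0.1 -0.2 -4.3] op 0.738
```

```bash

python3 -m creep '0 .06 0 .15 0 0 0;0 0 0 0 0 0 0' |tail -5
python3 -m creep '0 .05 0 .1 0 0 0;0 0 0 0 0 0 0' |tail -5
```

```text
time_s: 15.12
eef_pos: [0.5762, 0.3526, 0.0703]
eef_rot: [0.126, 0.7, 0.692, -0.122]
wrist_force: [0.4, 0.0, -4.4]
opening: 0.732
time_s: 15.38
eef_pos: [0.5762, 0.3528, 0.0702]
eef_rot: [0.126, 0.7, 0.692, -0.121]
wrist_force: [-0.7, -1.3, -1.0]
opening: 0.739
```

```bash

python3 -m creep '1 0 0 0 0 0 0;1 0 0 0 0 0 0;1 0 0 0 0 0 0;1 0 0 0 0 0 0;1 0 0 0 0 0 0;1 0 0 0 0 0 0' |tail -5
python3 - <<'E'
from plan import *
log();shot('scene','s5');X=ld('scene','s5')
for z in (.05,.07,.09): cyl(X,(.572,.33),(z-.01,z+.01),.033,.05)
E
```

```text
time_s: 16.12
eef_pos: [0.5771, 0.3529, 0.0707]
eef_rot: [0.126, 0.701, 0.692, -0.121]
wrist_force: [-0.1, 0.4, -0.7]
opening: 1.004
t 16.12 q [-0.113  0.759  1.693  1.27   1.364 -0.877] p [0.5771 0.3529 0.0707] X [ 0.014  0.939 -0.343] Y [ 1.    -0.011  0.01 ] F [-0.1  0.4 -0.7] op 1.004
  cyl 359 [0.5745 0.3303] res 0.0008
  cyl 452 [0.575  0.3302] res 0.001
  cyl 659 [0.5745 0.3282] res 0.0023
```

View pics/s5.png

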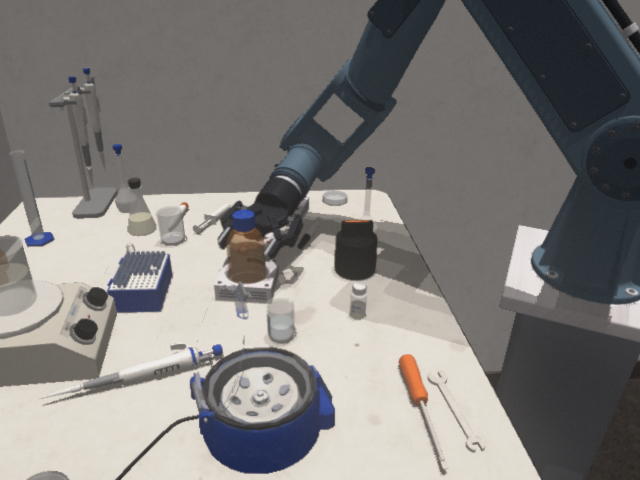

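```bash

python3 -m creep '1 -2.5 0 -.2 0 0 0;1 -3 0 -.3 0 0 0;1 -3 0 -.5 0 0 0;1 -3 0 -1 0 0 0;1 -3 0 -2 0 0 0;1 -2 0 -3 0 0 0;1 0 0 0 0 0 0' |tail -5
cat >> plan.py <<'E'
def vert(yaw):
    y=np.radians(yaw);X=np.array([0,0,-1.]);Y=np.array([np.cos(y),np.sin(y),0]);return np.stack([X,Y,np.cross(X,Y)],1)
E
python3 - <<'E'
from plan import *
log()
X=ld('wrist','w1');
for z in (.145,.155): cyl(X,(.444,.067),(z-.006,z+.006),.0095,.03)
m=(X[...,2]>.14)&(np.hypot(X[...,0]-.444,X[...,1]-.067)<.03);S=X[m];print(len(S),S.min(0),S.max(0))
X=ld('top','top0');m=(X[...,2]>.145)&(np.hypot(X[...,0]-.444,X[...,1]-.067)<.03);S=X[m];print(len(S),np.mean(S,0),S.min(0),S.max(0))
q0=cur()[0]
for nm,c in (('flask',(.4445,.067)),('fb',(.6515,.0295)),('vial',(.366,.3245)),('base',(.652,.1755)),('cover',(.4215,.192))):
  for yaw in range(-90,271,45):
    q=ik(np.array([*c,.25]),vert(yaw),[q0,np.array([0,.2,1.6,0,1.35,0])])
    print(nm,yaw,None if q is None else np.round(q,2))
E
```

```text
time_s: 17.05
eef_pos: [0.5739, 0.218, 0.196]
eef_rot: [0.126, 0.7, 0.692, -0.121]
wrist_force: [-0.4, -0.0, -1.3]
opening: 1.002
t 17.05 q [-0.348  0.516  1.732  1.091  1.596 -0.752] p [0.5739 0.218  0.196 ] X [ 0.012  0.939 -0.344] Y [ 1.    -0.01   0.008] F [-0.4 -0.  -1.3] op 1.002
  cyl 133 [0.4471 0.0718] res 0.0008
  cyl 373 [0.4451 0.0677] res 0.0009
461 [0.4348735  0.0570773  0.14000835] [0.45424921 0.07594637 0.15953249]
105 [0.44587029 0.06766094 0.15969715] [0.43689143 0.0579481  0.15361452] [0.45465767 0.0771864  0.16412347]
flask -90 [-0.12 -0.13  1.88  0.    1.38  1.46]
flask -45 [-0.12 -0.13  1.88 -0.    1.38  0.67]
flask 0 [-0.12 -0.13  1.88  0.    1.38 -0.12]
flask 45 [-0.12 -0.13  1.88 -0.    1.38 -0.9 ]
flask 90 [-0.12 -0.13  1.88 -0.    1.38 -1.69]
flask 135 [-0.12 -0.13  1.88 -0.    1.38 -2.47]
flask 180 [-0.12 -0.13  1.88  0.    1.38  3.03]
flask 225 [-0.12 -0.13  1.88  0.    1.38  2.24]
flask 270 [-0.12 -0.13  1.88  0.    1.38  1.46]
fb -90 [-0.14  0.34  1.38  0.    1.43  1.43]
fb -45 [-0.14  0.34  1.38  0.    1.43  0.65]
fb 0 [-0.14  0.34  1.38  0.    1.43 -0
[... 808 characters left out ...]
.09]
base 45 [ 0.09  0.39  1.31  0.    1.44 -0.7 ]
base 90 [ 0.09  0.39  1.31  0.    1.44 -1.48]
base 135 [ 0.09  0.39  1.31 -0.    1.44 -2.27]
base 180 [ 0.09  0.39  1.31 -0.    1.44 -3.05]
base 225 [0.09 0.39 1.31 0.   1.44 2.44]
base 270 [0.09 0.39 1.31 0.   1.44 1.66]
cover -90 [ 0.17 -0.09  1.85 -0.    1.38  1.74]
cover -45 [ 0.17 -0.09  1.85  0.    1.38  0.96]
cover 0 [ 0.17 -0.09  1.85 -0.    1.38  0.17]
cover 45 [ 0.17 -0.09  1.85  0.    1.38 -0.62]
cover 90 [ 0.17 -0.09  1.85 -0.    1.38 -1.4 ]
cover 135 [ 0.17 -0.09  1.85 -0.    1.38 -2.19]
cover 180 [ 0.17 -0.09  1.85 -0.    1.38 -2.97]
cover 225 [ 0.17 -0.09  1.85  0.    1.38  2.53]
cover 270 [ 0.17 -0.09  1.85 -0.    1.38  1.74]
```

```bash

python3 - <<'E'
from plan import *
s=cur()
s=plan(s[1]+[0,-.03,.14],s[2],4,s)
s=plan([.445,.0675,.26],vert(0),10,s)
E
```

```text
n 4 row: [-1.91  0.04 -3.03] [ 0.  0. -0.] | per-row cm 3.58 deg 0.0
   2 [0.574 0.196 0.301] q [-0.39  0.35  1.7   1.08  1.71 -0.59] wall 0.166 dq 0.05
   3 [0.574 0.188 0.336] q [-0.4   0.31  1.68  1.09  1.76 -0.54] wall 0.16 dq 0.05
n 10 row: [-0.17 -1.29  1.51] [-0.0004 -0.122  -0.0013] | per-row cm 1.99 deg 7.0
   5 [0.497 0.126 0.272] q [-0.29 -0.    1.8   0.47  1.5  -0.36] wall 0.275 dq 0.11
   9 [0.445 0.068 0.26 ] q [-0.11 -0.14  1.87 -0.    1.41 -0.11] wall 0.375 dq 0.12
```

```bash

python3 -m creep '1 -1.9 0 -3 0 0 0;1 -1.9 0 -3 0 0 0;1 -1.9 0 -3 0 0 0;1 -1.9 0 -3 0 0 0;1 -.2 -1.3 1.5 0 -.122 0;1 -.2 -1.3 1.5 0 -.122 0;1 -.2 -1.3 1.5 0 -.122 0;1 -.2 -1.3 1.5 0 -.122 0;1 -.2 -1.3 1.5 0 -.122 0;1 0 0 0 0 0 0' |tail -5
python3 - <<'E'
from plan import *
log()
plan([.445,.0675,.26],vert(0),6)
E
```

```text
time_s: 18.3
eef_pos: [0.5016, 0.1391, 0.2719]
eef_rot: [0.328, 0.626, 0.624, -0.335]
wrist_force: [0.7, -0.8, 0.3]
opening: 0.998
t 18.3 q [-0.315  0.034  1.798  0.562  1.526 -0.394] p [0.5016 0.1391 0.2719] X [-0.002  0.56  -0.828] Y [ 1.    -0.007 -0.007] F [ 0.7 -0.8  0.3] op 0.998
n 6 row: [-0.22 -0.94  1.21] [-0.0014 -0.0991  0.0007] | per-row cm 1.55 deg 5.7
   3 [0.464 0.092 0.259] q [-0.19 -0.09  1.85  0.2   1.43 -0.22] wall 0.336 dq 0.1
   5 [0.445 0.068 0.26 ] q [-0.11 -0.14  1.87  0.    1.41 -0.11] wall 0.375 dq 0.1
```

```bash

python3 -m creep '1 -.2 -1 1.2 0 -.1 0;1 -.2 -1 1.2 0 -.1 0;1 -.2 -1 1.2 0 -.1 0;1 -.2 -1 1.2 0 -.1 0;1 -.2 -1 1.2 0 -.1 0;1 -.2 -1 1.2 0 -.1 0;1 0 0 0 0 0 0' |tail -5
python3 - <<'E'
from plan import *
log()
plan([.445,.0675,.20],vert(0),3)
p,d,o=shot('wrist','w6');X=ld('wrist','w6')
m=(X[...,2]>.14)&(X[...,2]<.18)&(np.hypot(X[...,0]-.445,X[...,1]-.0675)<.03);S=X[m];print(len(S),S.min(0),S.max(0))
m=(X[...,2]>.155)&(X[...,2]<.18)&(np.hypot(X[...,0]-.445,X[...,1]-.0675)<.03);S=X[m];print(len(S),(S.min(0)+S.max(0))/2,S.mean(0))
E
```

```text
time_s: 19.18
eef_pos: [0.4383, 0.0704, 0.2517]
eef_rot: [-0.493, -0.495, -0.504, 0.507]
wrist_force: [0.4, -0.1, -0.5]
opening: 0.998
t 19.18 q [-0.107 -0.125  1.879 -0.003  1.411 -0.101] p [0.4383 0.0704 0.2517] X [-0.023 -0.001 -1.   ] Y [ 1.    -0.005 -0.023] F [ 0.4 -0.1 -0.5] op 0.998
n 3 row: [1.72 0.25 0.09] [-0.0017  0.0003  0.0078] | per-row cm 1.74 deg 0.5
   1 [0.443 0.068 0.217] q [-0.11 -0.09  1.92 -0.    1.32 -0.11] wall 0.377 dq 0.05
   2 [0.445 0.068 0.2  ] q [-0.11 -0.08  1.94 -0.    1.28 -0.11] wall 0.375 dq 0.05
597 [0.43559833 0.05889751 0.14968513] [0.45501401 0.07871867 0.16096943]
555 [0.44536314 0.06880809 0.15804769] [0.44510865 0.06939274 0.15865512]
```

View pics/w6.png

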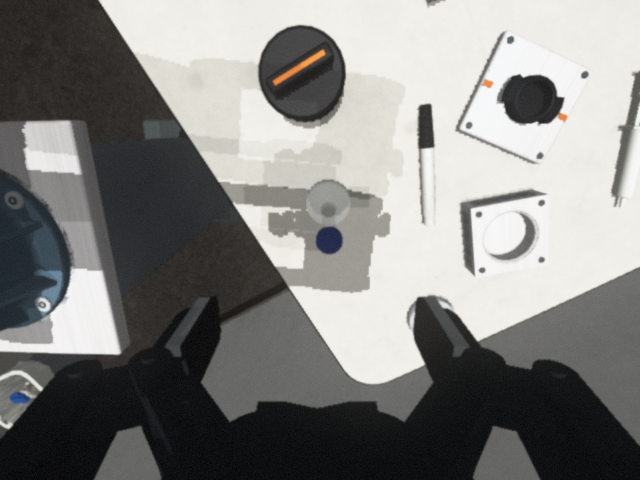

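The wrist view looks straight down: flask stopper at (329,240), block bore at (510,234), base at (530,98), cover bar at (300,67). The flask axis is about (0.4452,0.0685). I'll align, then descend.

```bash

python3 -m creep '1 1.7 .3 .09 0 0 .01;1 1.7 .3 .09 0 0 .01;1 1.7 .3 .09 0 0 .005;1 0 0 0 0 0 0' |tail -5
python3 - <<'E'
from plan import *
log()
plan([.4452,.0685,.099],vert(0),5)
E
```

```text
time_s: 19.73
eef_pos: [0.4482, 0.0685, 0.1968]
eef_rot: [0.494, 0.505, 0.502, -0.5]
wrist_force: [-1.0, 0.1, 0.8]
opening: 0.995
t 19.73 q [-0.12  -0.063  1.937  0.013  1.272 -0.115] p [0.4482 0.0685 0.1968] X [-0.002  0.013 -1.   ] Y [ 1.    -0.009 -0.002] F [-1.   0.1  0.8] op 0.995
n 5 row: [ 1.96 -0.06  0.01] [-0.0018 -0.0026  0.0005] | per-row cm 1.96 deg 0.2
   2 [0.446 0.069 0.138] q [-0.11  0.01  1.99  0.01  1.14 -0.11] wall 0.374 dq 0.05
   4 [0.445 0.068 0.099] q [-0.11  0.08  2.02 -0.    1.04 -0.11] wall 0.374 dq 0.05
```

```bash

python3 -m creep '1 2 -.15 0 0 -.012 0;1 2 -.1 0 0 0 0;1 2 -.1 0 0 0 0;1 2 0 0 0 0 0;1 1.8 0 0 0 0 0;1 0 0 0 0 0 0' |tail -5
python3 -c "
from plan import *
log();plan([.4452,.0685,.099],vert(0),1)"
```

```text
time_s: 20.48
eef_pos: [0.4485, 0.069, 0.0992]
eef_rot: [0.494, 0.506, 0.499, -0.501]
wrist_force: [0.9, 1.4, -0.3]
opening: 0.999
t 20.48 q [-0.117  0.081  2.015  0.012  1.047 -0.109] p [0.4485 0.069  0.0992] X [-0.    0.01 -1.  ] Y [ 1.    -0.015 -0.001] F [ 0.9  1.4 -0.3] op 0.999
n 1 row: [ 0.02 -0.33  0.05] [-0.0146 -0.0103  0.0005] | per-row cm 0.34 deg 1.0
   0 [0.445 0.068 0.099] q [-0.11  0.08  2.02 -0.    1.04 -0.11] wall 0.374 dq 0.01
```

```bash

python3 -m creep '1 0 -.35 0 0 -.01 0;1 0 0 0 0 0 0' |tail -5
python3 -m creep '0 0 0 0 0 0 0;0 0 0 0 0 0 0;0 0 0 0 0 0 0;0 0 0 0 0 0 0;0 0 0 0 0 0 0;0 0 0 0 0 0 0;0 0 0 0 0 0 0;0 0 0 0 0 0 0;0 0 0 0 0 0 0' |tail -5
python3 -c "
from plan import *
log();shot('wrist','w7');shot('scene','s7')"
```

```text
time_s: 20.72
eef_pos: [0.4462, 0.0688, 0.1009]
eef_rot: [0.496, 0.504, 0.496, -0.503]
wrist_force: [0.3, -1.2, 0.2]
opening: 0.996
time_s: 21.85
eef_pos: [0.4472, 0.069, 0.1024]
eef_rot: [0.497, 0.505, 0.495, -0.503]
wrist_force: [-0.3, 0.1, -0.4]
opening: 0.146
t 21.85 q [-1.110e-01  7.100e-02  2.018e+00  1.000e-03  1.048e+00 -9.600e-02] p [0.4472 0.069  0.1024] X [ 0.004  0.    -1.   ] Y [ 1.    -0.015  0.004] F [-0.3  0.1 -0.4] op 0.146
```

View pics/w7.png

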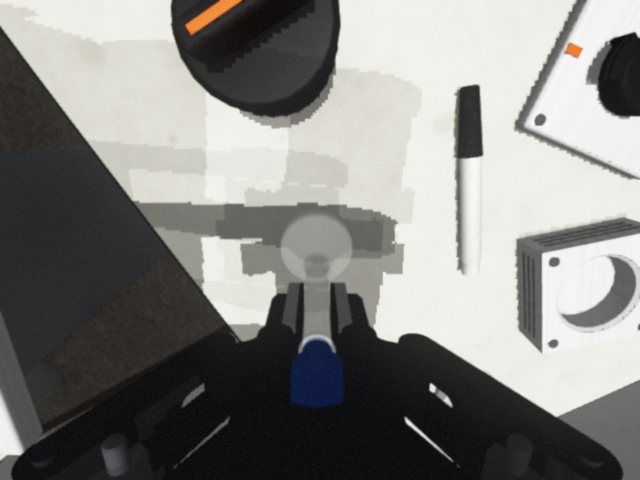

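```bash

python3 -m creep '0 -2 0 0 0 0 0;0 -3 0 0 0 0 0;0 -3 0 0 0 0 0;0 -2 0 0 0 0 0;0 0 0 0 0 0 0' |tail -5
python3 -c "
from plan import *
log();plan([.6515,.030,.20],vert(0),7)"
```

```text
time_s: 22.58
eef_pos: [0.4455, 0.069, 0.2038]
eef_rot: [0.496, 0.504, 0.496, -0.503]
wrist_force: [0.7, -0.5, -1.9]
opening: 0.146
t 22.57 q [-1.110e-01 -7.900e-02  1.936e+00  1.000e-03  1.283e+00 -9.600e-02] p [0.4455 0.069  0.2038] X [ 0.001  0.001 -1.   ] Y [ 1.    -0.015  0.001] F [ 0.7 -0.5 -1.9] op 0.146
n 7 row: [0.06 2.95 0.53] [-0.0022 -0.0001 -0.0001] | per-row cm 3.0 deg 0.1
   3 [0.563 0.046 0.202] q [-0.13  0.19  1.66  0.    1.29 -0.12] wall 0.297 dq 0.07
   6 [0.652 0.03  0.2  ] q [-0.14  0.38  1.43  0.    1.34 -0.14] wall 0.239 dq 0.08
```

```bash

python3 -m creep '0 0 2.9 .55 0 0 0;0 0 2.9 .55 0 0 0;0 0 2.9 .55 0 0 0;0 0 2.9 .55 0 0 0;0 0 2.9 .55 0 0 0;0 0 2.9 .55 0 0 0;0 0 2.8 .5 0 0 0;0 0 0 0 0 0 0' |tail -5
python3 - <<'E'
from plan import *
log();shot('wrist','w8');shot('scene','s8');shot('top','t8')
plan([.6515,.030,.145],vert(0),3)
X=ld('wrist','w8')
m=(X[...,2]>.235)&(X[...,2]<.275)&(np.hypot(X[...,0]-.6515,X[...,1]-.030)<.04);S=X[m];print(len(S))
rect(X,(.6515,.03),(.028,.037),.07)
E
```

```text
time_s: 23.58
eef_pos: [0.647, 0.0274, 0.1885]
eef_rot: [-0.491, -0.501, -0.501, 0.507]
wrist_force: [0.6, -0.5, -0.7]
opening: 0.146
t 23.57 q [-1.410e-01  3.870e-01  1.438e+00  1.000e-03  1.333e+00 -1.260e-01] p [0.647  0.0274 0.1885] X [-0.016  0.003 -1.   ] Y [ 1.    -0.015 -0.016] F [ 0.6 -0.5 -0.7] op 0.146
n 3 row: [ 1.47  0.22 -0.06] [-0.0048 -0.0011  0.0056] | per-row cm 1.49 deg 0.4
   1 [0.649 0.029 0.16 ] q [-0.14  0.41  1.46  0.    1.27 -0.13] wall 0.239 dq 0.03
   2 [0.651 0.03  0.145] q [-0.14  0.43  1.47  0.    1.24 -0.14] wall 0.238 dq 0.03
27501
  rect 3599 [651.2  30.4] [84.5 83.5] 11.2
```

View pics/w8.png

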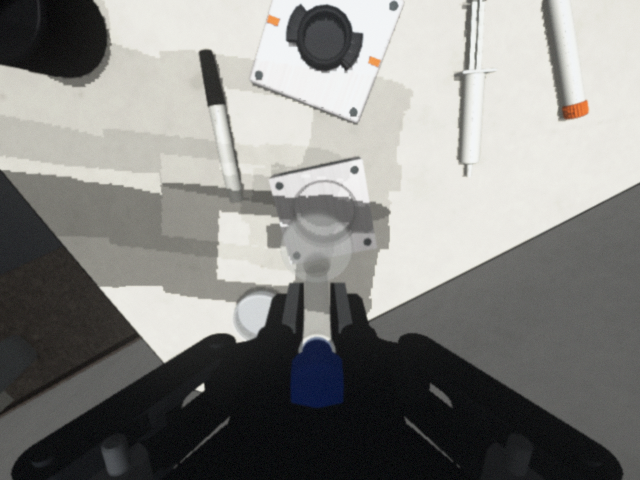

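View pics/s8.png

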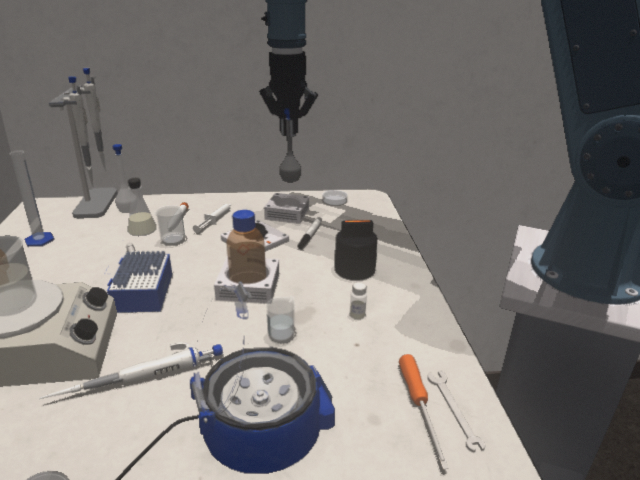

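The flask hangs upright below the jaws and the block is beneath it at (320,205) in the wrist view; the wrist depth puts the block at (0.651,0.030).

```bash

python3 -m creep '0 1 .45 -.2 0 0 .016;0 1.5 .1 -.1 0 0 0;0 1.2 0 0 0 0 0;0 0 0 0 0 0 0' |tail -5
python3 - <<'E'
from plan import *
log()
plan([.6515,.030,.120],vert(0),2)
E
```

```text
time_s: 24.22
eef_pos: [0.6486, 0.0324, 0.1487]
eef_rot: [0.495, 0.504, 0.498, -0.503]
wrist_force: [0.2, 0.2, -0.9]
opening: 0.146
t 24.23 q [-0.134  0.421  1.476  0.003  1.247 -0.121] p [0.6486 0.0324 0.1487] X [-0.002  0.003 -1.   ] Y [ 1.    -0.014 -0.002] F [ 0.2  0.2 -0.9] op 0.146
n 2 row: [1.44 0.15 0.12] [-0.0068 -0.0017  0.0008] | per-row cm 1.45 deg 0.4
   1 [0.652 0.03  0.12 ] q [-0.14  0.46  1.49  0.    1.2  -0.14] wall 0.238 dq 0.02
```

```bash

python3 -m creep '0 .7 .2 .2 0 0 0;0 0.5 .15 .1 0 0 0;0 0 0 0 0 0 0' |tail -5
python3 - <<'E'
from plan import *
log()
shot('scene','s9'); im=cv2.imread('pics/s9.png')[150:250,220:340];cv2.imwrite('pics/s9z.png',cv2.resize(im,None,fx=5,fy=5,interpolation=cv2.INTER_CUBIC))
plan([.6515,.030,.115],vert(0),2)
E
```

```text
time_s: 24.6
eef_pos: [0.6527, 0.029, 0.1364]
eef_rot: [0.496, 0.504, 0.498, -0.503]
wrist_force: [-0.3, 0.3, -1.0]
opening: 0.147
t 24.6 q [-0.138  0.442  1.473  0.003  1.227 -0.126] p [0.6527 0.029  0.1364] X [-0.001  0.003 -1.   ] Y [ 1.    -0.014 -0.001] F [-0.3  0.3 -1. ] op 0.147
n 2 row: [ 1.08 -0.06 -0.04] [-0.0069 -0.0016  0.0002] | per-row cm 1.08 deg 0.4
   1 [0.652 0.03  0.115] q [-0.14  0.46  1.49  0.    1.19 -0.14] wall 0.238 dq 0.02
```

View pics/s9z.png

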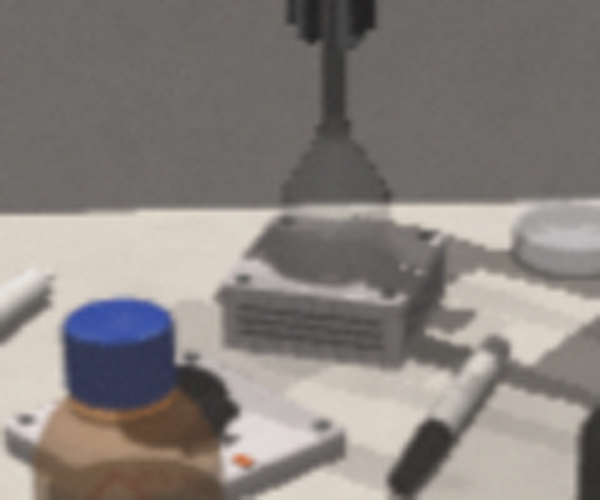

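```bash

python3 -m creep '0 1 0 0 0 0 0;0 .9 0 0 0 0 0;0 0 0 0 0 0 0' |tail -5
python3 -m creep '0 .4 0 0 0 0 0;0 0 0 0 0 0 0' |tail -5
python3 -m creep '0 .2 0 0 0 0 0;0 0 0 0 0 0 0' |tail -5
```

```text
time_s: 25.02
eef_pos: [0.6529, 0.0291, 0.1165]
eef_rot: [0.496, 0.504, 0.497, -0.503]
wrist_force: [0.5, -0.2, -0.9]
opening: 0.146
time_s: 25.28
eef_pos: [0.6534, 0.0291, 0.1128]
eef_rot: [0.496, 0.504, 0.497, -0.502]
wrist_force: [0.1, 0.3, -1.2]
opening: 0.142
time_s: 25.52
eef_pos: [0.6543, 0.0291, 0.1129]
eef_rot: [0.497, 0.505, 0.496, -0.502]
wrist_force: [-0.0, -0.1, -0.8]
opening: 0.144
```

```bash

python3 -m creep '0 .3 -.2 0 0 0 0;0 0 0 0 0 0 0' |tail -5
python3 -m creep '0 .2 -.1 0 0 0 0;0 0 0 0 0 0 0' |tail -5
```

```text
time_s: 25.78
eef_pos: [0.6542, 0.0291, 0.1128]
eef_rot: [0.498, 0.506, 0.495, -0.501]
wrist_force: [0.2, -0.1, -0.4]
opening: 0.146
time_s: 26.02
eef_pos: [0.6544, 0.029, 0.1125]
eef_rot: [0.499, 0.507, 0.494, -0.5]
wrist_force: [-0.0, 0.5, -0.3]
opening: 0.141
```

```bash

python3 -m creep '.4 0 0 0 0 0 0;.6 0 0 0 0 0 0;1 0 0 0 0 0 0;1 0 0 0 0 0 0;1 0 0 0 0 0 0;1 0 0 0 0 0 0' |tail -5
python3 - <<'E'
from plan import *
log()
shot('scene','s10'); im=cv2.imread('pics/s10.png')[150:250,220:340];cv2.imwrite('pics/s10z.png',cv2.resize(im,None,fx=5,fy=5,interpolation=cv2.INTER_CUBIC))
E
```

```text
time_s: 26.78
eef_pos: [0.6534, 0.0291, 0.1106]
eef_rot: [0.498, 0.506, 0.495, -0.501]
wrist_force: [-0.2, -0.4, -0.0]
opening: 1.001
t 26.77 q [-0.138  0.467  1.495  0.004  1.171 -0.126] p [0.6534 0.0291 0.1106] X [ 0.009  0.002 -1.   ] Y [ 1.    -0.014  0.009] F [-0.2 -0.4 -0. ] op 1.001
```

View pics/s10z.png

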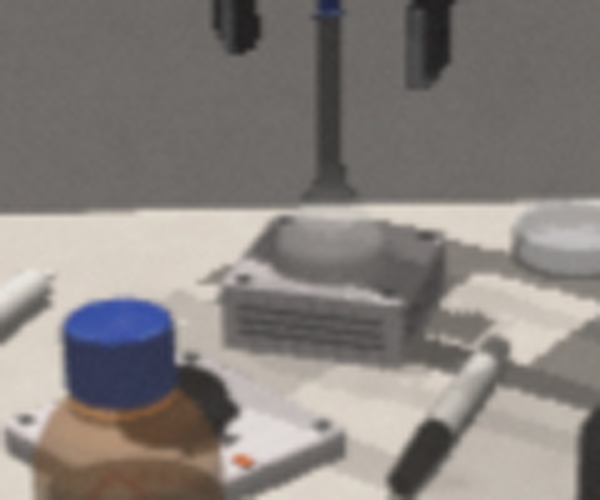

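The flask stands seated and upright in its bore. Now the vial.

```bash

python3 -m creep '1 -3 0 0 0 0 0;1 -4 0 0 0 0 0;1 -4 0 0 0 0 0;1 -3 0 0 0 0 0;1 0 0 0 0 0 0' |tail -5
python3 - <<'E'
from plan import *
log()
X=ld('wrist','w1');m=(X[...,2]>.052)&(X[...,2]<.07)&(np.hypot(X[...,0]-.366,X[...,1]-.325)<.03);S=X[m];print(len(S),S.min(0),S.max(0))
plan([.366,.3245,.20],vert(0),9)
E
```

```text
time_s: 27.45
eef_pos: [0.6517, 0.0288, 0.2539]
eef_rot: [0.498, 0.506, 0.495, -0.501]
wrist_force: [-0.5, 0.6, -0.1]
opening: 1.001
t 27.45 q [-0.139  0.328  1.38   0.004  1.426 -0.126] p [0.6517 0.0288 0.2539] X [ 0.007  0.003 -1.   ] Y [ 1.    -0.014  0.007] F [-0.5  0.6 -0.1] op 1.001
191 [0.35471538 0.3149904  0.05202606] [0.37756043 0.33733328 0.06006341]
n 9 row: [ 0.59 -3.2  -3.26] [-0.0015 -0.0003 -0.0008] | per-row cm 4.61 deg 0.1
   4 [0.494 0.194 0.224] q [0.15 0.08 1.73 0.   1.32 0.16] wall 0.46 dq 0.07
   8 [0.366 0.325 0.2  ] q [0.48 0.02 1.85 0.   1.27 0.48] wall 0.637 dq 0.09
```

```bash

python3 -m creep '1 .6 -3.2 -3.3 0 0 0;1 .6 -3.2 -3.3 0 0 0;1 .6 -3.2 -3.3 0 0 0;1 .6 -3.2 -3.3 0 0 0;1 .6 -3.2 -3.3 0 0 0;1 .6 -3.2 -3.3 0 0 0;1 .6 -3.2 -3.3 0 0 0;1 .6 -3.2 -3.3 0 0 0;1 .6 -3 -3 0 0 0;1 0 0 0 0 0 0' |tail -5
python3 - <<'E'
from plan import *
log()
shot('wrist','w11');X=ld('wrist','w11')
m=(X[...,2]>.052)&(X[...,2]<.07)&(np.hypot(X[...,0]-.366,X[...,1]-.325)<.03);S=X[m];print(len(S),(S.min(0)+S.max(0))/2,S.mean(0),S.max(0)-S.min(0))
plan([.366,.3255,.12],vert(0),5)
rect(X,(.652,.1755),(.010,.018),.08)
m=(X[...,2]>.070)&(X[...,2]<.078)&(np.hypot(X[...,0]-.4215,X[...,1]-.192)<.05);S=X[m];print(cv2.minEnclosingCircle((S[:,:2]*1000).astype(np.float32)))
rect(X,(.4215,.192),(.099,.109),.05)
E
```

```text
time_s: 28.7
eef_pos: [0.3546, 0.3327, 0.184]
eef_rot: [-0.494, -0.501, -0.498, 0.507]
wrist_force: [0.0, 0.1, -0.0]
opening: 0.996
t 28.7 q [0.507 0.036 1.867 0.003 1.248 0.522] p [0.3546 0.3327 0.184 ] X [-0.009 -0.001 -1.   ] Y [ 1.    -0.016 -0.009] F [ 0.   0.1 -0. ] op 0.996
585 [0.36517256 0.32782949 0.05608497] [0.3653693  0.32873157 0.05797263] [0.02287766 0.02284909 0.00793461]
n 5 row: [1.29 0.21 0.13] [-0.0035  0.0003  0.0017] | per-row cm 1.31 deg 0.2
   2 [0.362 0.328 0.146] q [0.49 0.09 1.9  0.   1.16 0.5 ] wall 0.641 dq 0.03
   4 [0.366 0.326 0.12 ] q [ 0.48  0.13  1.91 -0.    1.1   0.48] wall 0.637 dq 0.03
  rect 4677 [652.5 176.8] [103.3 106.7] 68.6
((420.96136474609375, 195.3247833251953), 38.436588287353516)
  rect 837 [424.6 197.3] [48.7 14.9] 29.3
```

View pics/w11.png

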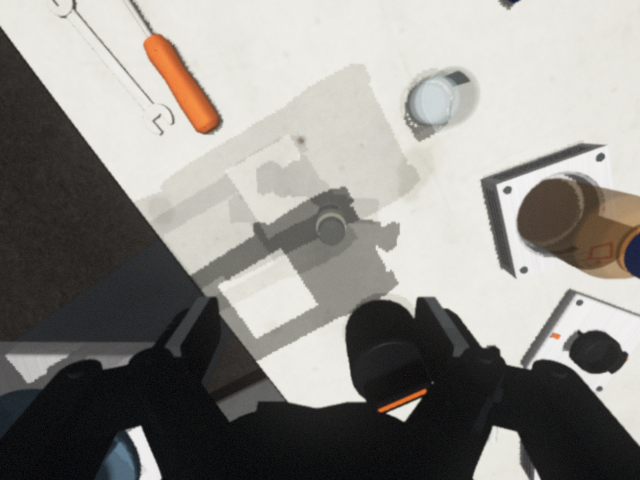

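The vial cap is at (331,226) in the wrist view, about (0.366,0.326); the beaker at (430,98) is clear of the jaws.

```bash

python3 -m creep '1 1.4 .35 .2 0 0 .009;1 1.4 .35 .2 0 0 0;1 1.4 .35 .2 0 0 0;1 1.4 .2 .2 0 0 0;1 1 0 0 0 0 0;1 0 0 0 0 0 0' |tail -5
python3 - <<'E'
from plan import *
log()
plan([.366,.3262,.022],vert(0),5)
E
```

```text
time_s: 29.5
eef_pos: [0.3708, 0.3204, 0.1133]
eef_rot: [-0.495, -0.504, -0.494, 0.506]
wrist_force: [-0.6, 0.0, -0.2]
opening: 0.999
t 29.5 q [ 0.472  0.14   1.915 -0.003  1.089  0.495] p [0.3708 0.3204 0.1133] X [-0.001 -0.004 -1.   ] Y [ 1.    -0.021 -0.001] F [-0.6  0.  -0.2] op 0.999
n 5 row: [ 1.83 -0.1  -0.12] [-0.0043  0.0007  0.0001] | per-row cm 1.83 deg 0.2
   2 [0.368 0.324 0.059] q [ 0.48  0.23  1.94 -0.    0.97  0.49] wall 0.634 dq 0.04
   4 [0.366 0.326 0.022] q [0.49 0.3  1.95 0.   0.89 0.49] wall 0.636 dq 0.04
```

```bash

python3 -m creep '1 1.5 -.3 -.3 0 0 0;1 1.5 -.3 -.3 0 0 0;1 1.5 -.1 -.1 0 0 0;1 0 0 0 0 0 0' |tail -5
python3 - <<'E'
from plan import *
log()
plan([.366,.3262,.022],vert(0),3)
E
```

```text
time_s: 30.0
eef_pos: [0.3632, 0.3284, 0.0654]
eef_rot: [-0.496, -0.504, -0.494, 0.506]
wrist_force: [0.4, 1.0, 0.6]
opening: 1.004
t 30.0 q [ 0.494  0.22   1.94  -0.003  0.984  0.516] p [0.3632 0.3284 0.0654] X [-0.    -0.003 -1.   ] Y [ 1.   -0.02 -0.  ] F [0.4 1.  0.6] op 1.004
n 3 row: [1.45 0.1  0.07] [-0.0068  0.0011  0.0001] | per-row cm 1.45 deg 0.4
   1 [0.365 0.327 0.036] q [ 0.49  0.27  1.95 -0.    0.92  0.5 ] wall 0.637 dq 0.03
   2 [0.366 0.326 0.022] q [0.49 0.3  1.95 0.   0.89 0.49] wall 0.636 dq 0.03
```

```bash

python3 -m creep '1 1.4 .15 .1 0 0 0;1 1.4 .1 .1 0 0 0;1 1.3 .1 0 0 0 0;1 0 0 0 0 0 0' |tail -5
python3 - <<'E'
from plan import *
log()
plan([.366,.3262,.022],vert(0),1)
E
```

```text
time_s: 30.5
eef_pos: [0.3672, 0.326, 0.0216]
eef_rot: [-0.496, -0.504, -0.494, 0.506]
wrist_force: [-0.2, 0.3, -0.3]
opening: 0.999
t 30.5 q [ 0.486  0.306  1.947 -0.004  0.89   0.508] p [0.3672 0.326  0.0216] X [ 0.    -0.003 -1.   ] Y [ 1.    -0.021  0.   ] F [-0.2  0.3 -0.3] op 0.999
n 1 row: [-0.04 -0.12 -0.02] [-0.0206  0.003  -0.0001] | per-row cm 0.13 deg 1.2
   0 [0.366 0.326 0.022] q [0.49 0.3  1.95 0.   0.89 0.49] wall 0.636 dq 0.02
```

```bash

python3 -m creep '0 0 0 0 0 0 0;0 0 0 0 0 0 0;0 0 0 0 0 0 0;0 0 0 0 0 0 0;0 0 0 0 0 0 0;0 0 0 0 0 0 0;0 0 0 0 0 0 0;0 0 0 0 0 0 0;0 0 0 0 0 0 0' |tail -5
python3 -m creep '0 -2 0 0 0 0 0;0 -3 0 0 0 0 0;0 -3 0 0 0 0 0;0 -3 0 0 0 0 0;0 -3 0 0 0 0 0;0 0 0 0 0 0 0' |tail -5
python3 - <<'E'
from plan import *
log()
shot('wrist','w12')
plan([.652,.1755,.15],vert(0),9)
E
```

```text
time_s: 31.62
eef_pos: [0.3682, 0.3266, 0.0228]
eef_rot: [0.496, 0.505, 0.494, -0.505]
wrist_force: [-0.3, -0.2, -0.1]
opening: 0.291
time_s: 32.38
eef_pos: [0.3672, 0.3264, 0.1661]
eef_rot: [-0.496, -0.505, -0.494, 0.506]
wrist_force: [1.1, -0.1, -0.5]
opening: 0.289
t 32.38 q [ 0.486  0.065  1.875 -0.003  1.202  0.508] p [0.3672 0.3264 0.1661] X [ 0.    -0.003 -1.   ] Y [ 1.    -0.021  0.   ] F [ 1.1 -0.1 -0.5] op 0.289
n 9 row: [0.16 3.2  1.63] [-0.0023  0.0005  0.0003] | per-row cm 3.59 deg 0.1
   4 [0.525 0.242 0.156] q [ 0.23  0.26  1.67 -0.    1.21  0.24] wall 0.485 dq 0.05
   8 [0.652 0.176 0.15 ] q [0.09 0.47 1.4  0.   1.27 0.09] wall 0.364 dq 0.07
```

View pics/w12.png

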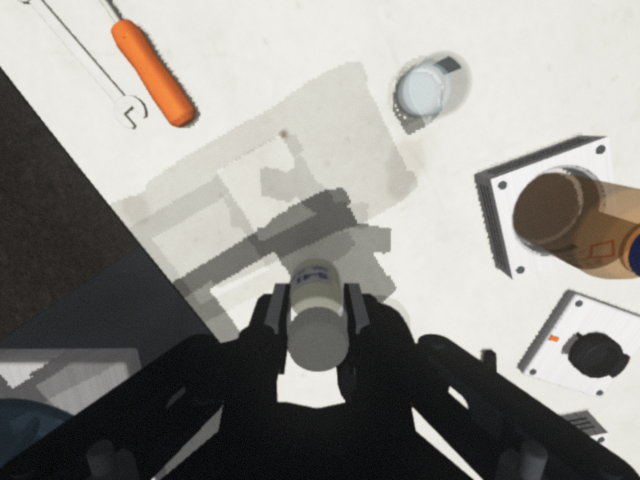

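```bash

python3 -m creep '0 0 3.2 1.6 0 0 0;0 0 3.2 1.6 0 0 0;0 0 3.2 1.6 0 0 0;0 0 3.2 1.6 0 0 0;0 0 3.2 1.6 0 0 0;0 0 3.2 1.6 0 0 0;0 0 3.2 1.6 0 0 0;0 0 3.2 1.6 0 0 0;0 0 2.8 1.5 0 0 0;0 0 0 0 0 0 0' |tail -5
python3 - <<'E'
from plan import *
log()
shot('wrist','w13');shot('top','t13');X=ld('wrist','w13');rect(X,(.652,.1755),(.010,.018),.08)
m=(X[...,2]>.029)&(X[...,2]<.036)&(np.hypot(X[...,0]-.652,X[...,1]-.1755)<.04);S=X[m];print(len(S),S.mean(0))
plan([.652,.1755,.10],vert(0),3)
E
```

```text
time_s: 33.67
eef_pos: [0.6446, 0.1697, 0.14]
eef_rot: [-0.49, -0.494, -0.5, 0.515]
wrist_force: [0.1, 0.2, -1.0]
opening: 0.29
t 33.67 q [ 0.083  0.487  1.402 -0.008  1.286  0.105] p [0.6446 0.1697 0.14  ] X [-0.032 -0.01  -0.999] Y [ 0.999 -0.02  -0.032] F [ 0.1  0.2 -1. ] op 0.29
  rect 12241 [652.7 176.5] [103.3 103.9] 68.5
1531 [0.65235792 0.17767048 0.03042114]
n 3 row: [ 1.33  0.34 -0.15] [-0.0059  0.0033  0.0112] | per-row cm 1.38 deg 0.8
   1 [0.649 0.174 0.113] q [ 0.09  0.51  1.42 -0.    1.22  0.09] wall 0.364 dq 0.03
   2 [0.652 0.176 0.1  ] q [ 0.09  0.53  1.43 -0.    1.18  0.09] wall 0.364 dq 0.03
```

View pics/w13.png

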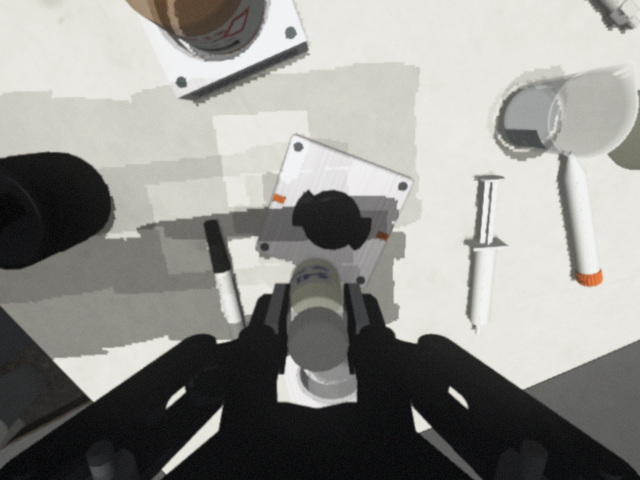

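```bash

python3 -m creep '0 1 .4 -.3 0 .005 .03;0 1 .3 -.2 0 .005 .005;0 1 .2 0 0 0 0;0 0 0 0 0 0 0' |tail -5
python3 - <<'E'
from plan import *
log()
plan([.652,.1757,.075],vert(0),3)
E
```

```text
time_s: 34.28
eef_pos: [0.6477, 0.1787, 0.1068]
eef_rot: [-0.496, -0.503, -0.497, 0.504]
wrist_force: [0.2, -0.4, -0.1]
opening: 0.29
t 34.27 q [9.300e-02 5.140e-01 1.434e+00 1.000e-03 1.196e+00 1.070e-01] p [0.6477 0.1787 0.1068] X [-0.003  0.    -1.   ] Y [ 1.    -0.015 -0.003] F [ 0.2 -0.4 -0.1] op 0.29
n 3 row: [1.06 0.14 0.1 ] [-0.0049 -0.0001  0.0009] | per-row cm 1.07 deg 0.3
   1 [0.651 0.177 0.086] q [0.09 0.54 1.44 0.   1.16 0.09] wall 0.365 dq 0.02
   2 [0.652 0.176 0.075] q [0.09 0.56 1.44 0.   1.14 0.09] wall 0.364 dq 0.02
```

```bash

python3 -m creep '0 1.1 .25 .2 0 0 0;0 1.1 .2 .1 0 0 0;0 1 .1 .1 0 0 0;0 0 0 0 0 0 0' |tail -5
python3 - <<'E'
from plan import *
log();shot('wrist','w14')
plan([.652,.1757,.055],vert(0),3)
E
```

```text
time_s: 34.78
eef_pos: [0.6536, 0.1742, 0.0726]
eef_rot: [-0.496, -0.503, -0.497, 0.504]
wrist_force: [0.3, 0.6, 0.0]
opening: 0.291
t 34.77 q [8.500e-02 5.650e-01 1.435e+00 1.000e-03 1.144e+00 1.000e-01] p [0.6536 0.1742 0.0726] X [-0.003  0.    -1.   ] Y [ 1.    -0.015 -0.003] F [0.3 0.6 0. ] op 0.291
n 3 row: [ 0.61 -0.07 -0.05] [-0.0049 -0.0001  0.0006] | per-row cm 0.61 deg 0.3
   1 [0.653 0.175 0.061] q [0.09 0.58 1.44 0.   1.12 0.09] wall 0.363 dq 0.01
   2 [0.652 0.176 0.055] q [0.09 0.58 1.45 0.   1.11 0.09] wall 0.363 dq 0.01
```

View pics/w14.png

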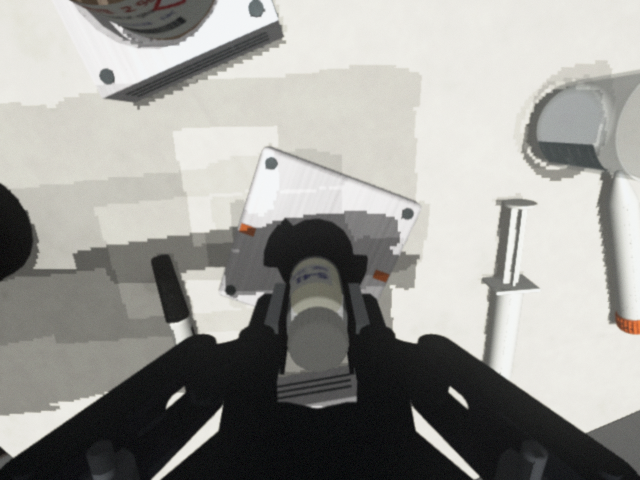

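```bash

python3 -m creep '0 .6 -.2 -.2 0 0 0;0 .6 0 0 0 0 0;0 0 0 0 0 0 0' |tail -5
python3 -c "
from plan import *
log();plan([.652,.1757,.042],vert(0),2)"
```

```text
time_s: 35.2
eef_pos: [0.6523, 0.1766, 0.0612]
eef_rot: [0.496, 0.504, 0.497, -0.504]
wrist_force: [0.8, -0.3, -0.4]
opening: 0.293
t 35.2 q [8.900e-02 5.770e-01 1.442e+00 1.000e-03 1.122e+00 1.030e-01] p [0.6523 0.1766 0.0612] X [-0.  0. -1.] Y [ 1.    -0.015 -0.   ] F [ 0.8 -0.3 -0.4] op 0.293
n 2 row: [ 0.96 -0.02  0.04] [-0.0073 -0.0002  0.0002] | per-row cm 0.96 deg 0.4
   1 [0.652 0.176 0.042] q [0.09 0.6  1.45 0.   1.09 0.09] wall 0.363 dq 0.02
```

```bash

python3 -m creep '0 .8 0 .05 0 0 0;0 0 0 0 0 0 0' |tail -5
python3 -m creep '0 .7 0 0 0 0 0;0 0 0 0 0 0 0' |tail -5
python3 -m creep '0 .4 0 0 0 0 0;0 0 0 0 0 0 0' |tail -5
```

```text
time_s: 35.45
eef_pos: [0.6523, 0.1761, 0.0528]
eef_rot: [0.496, 0.504, 0.497, -0.504]
wrist_force: [0.1, 0.7, -0.5]
opening: 0.291
time_s: 35.7
eef_pos: [0.6524, 0.1761, 0.0453]
eef_rot: [0.496, 0.504, 0.497, -0.504]
wrist_force: [-0.2, 0.6, -1.0]
opening: 0.289
time_s: 35.95
eef_pos: [0.6525, 0.1761, 0.0411]
eef_rot: [0.496, 0.504, 0.497, -0.504]
wrist_force: [-0.4, 0.5, -1.1]
opening: 0.291
```

```bash

python3 -m creep '0 .25 0 0 0 0 0;0 0 0 0 0 0 0' |tail -5
python3 -m creep '0 .15 0 0 0 0 0;0 0 0 0 0 0 0' |tail -5
```

```text
time_s: 36.2
eef_pos: [0.6533, 0.1762, 0.0397]
eef_rot: [0.497, 0.504, 0.496, -0.503]
wrist_force: [-0.3, 0.3, -1.6]
opening: 0.289
time_s: 36.45
eef_pos: [0.6537, 0.1763, 0.0398]
eef_rot: [0.497, 0.504, 0.496, -0.503]
wrist_force: [0.2, -1.1, 0.2]
opening: 0.292
```

```bash

python3 -m creep '.5 0 0 0 0 0 0;.7 0 0 0 0 0 0;.7 0 0 0 0 0 0;.7 0 0 0 0 0 0' |tail -5
python3 -m creep '.7 -1 0 0 0 0 0;.7 -3 0 0 0 0 0;.8 -4 0 0 0 0 0;1 -4 0 0 0 0 0;1 -3 0 0 0 0 0;1 0 0 0 0 0 0' |tail -5
python3 - <<'E'
from plan import *
log();shot('wrist','w15');X=ld('wrist','w15')
rect(X,(.652,.1755),(.010,.018),.08)
m=(X[...,2]>.068)&(X[...,2]<.085)&(np.hypot(X[...,0]-.652,X[...,1]-.1755)<.03);S=X[m];print(len(S),(S.min(0)+S.max(0))/2,S.mean(0))
plan([.4215,.193,.22],vert(-60),12)
E
```

```text
time_s: 36.95
eef_pos: [0.6534, 0.1763, 0.039]
eef_rot: [0.497, 0.504, 0.496, -0.503]
wrist_force: [0.1, 0.3, 0.2]
opening: 0.696
time_s: 37.7
eef_pos: [0.6535, 0.1762, 0.1968]
eef_rot: [0.497, 0.505, 0.496, -0.502]
wrist_force: [1.2, -0.2, -0.1]
opening: 1.0
t 37.7 q [8.800e-02 4.280e-01 1.364e+00 1.000e-03 1.346e+00 1.020e-01] p [0.6535 0.1762 0.1968] X [ 0.004  0.001 -1.   ] Y [ 1.    -0.014  0.004] F [ 1.2 -0.2 -0.1] op 1.0
  rect 8110 [652.7 176.2] [103.1 104.1] 68.7
619 [0.65230269 0.17751508 0.07291324] [0.65243907 0.17845868 0.07486399]
n 12 row: [-0.21 -1.85  0.81] [ 0.0861 -0.0001 -0.    ] | per-row cm 2.03 deg 4.9
   6 [0.515 0.156 0.209] q [0.07 0.12 1.72 0.   1.3  0.69] wall 0.417 dq 0.09
   11 [0.421 0.193 0.22 ] q [ 0.17 -0.06  1.89  0.    1.32  1.22] wall 0.495 dq 0.11
```

View pics/w15.png

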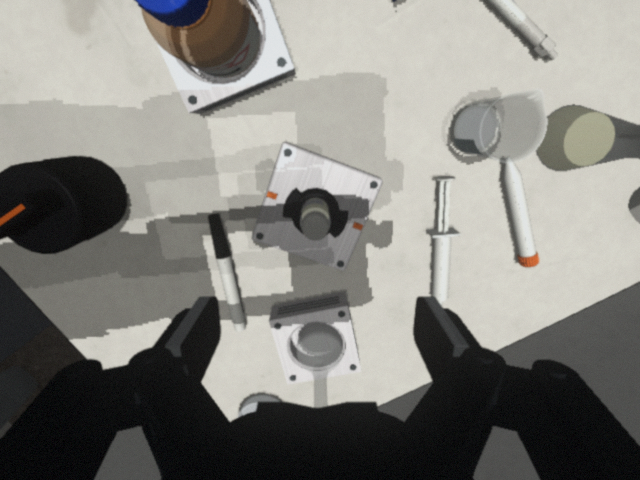

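The vial stands centred in the collar (315,215), top at z≈0.075–0.077. Next: the cover, grip across its bar.

```bash

python3 -m creep '1 -.3 -2 .9 .094 0 0;1 -.3 -2 .9 .094 0 0;1 -.3 -2 .9 .094 0 0;1 -.3 -2 .9 .094 0 0;1 -.3 -2 .9 .094 0 0;1 -.3 -2 .9 .094 0 0;1 -.3 -2 .9 .094 0 0;1 -.3 -2 .9 .094 0 0;1 -.3 -2 .9 .094 0 0;1 0 0 0 0 0 0' |tail -5
python3 - <<'E'
from plan import *
log()
plan([.4215,.193,.2],vert(-60),3)
E
```

```text
time_s: 39.0
eef_pos: [0.4458, 0.1705, 0.2073]
eef_rot: [-0.234, -0.657, -0.239, 0.675]
wrist_force: [0.1, 0.0, -1.0]
opening: 0.998
t 39.0 q [1.150e-01 1.000e-03 1.852e+00 2.000e-03 1.315e+00 1.003e+00] p [0.4458 0.1705 0.2073] X [-0.027 -0.002 -1.   ] Y [ 0.63  -0.776 -0.016] F [ 0.1  0.  -1. ] op 0.998
n 3 row: [ 0.26 -1.08  0.21] [0.0528 0.0077 0.0046] | per-row cm 1.13 deg 3.1
   1 [0.429 0.185 0.203] q [ 0.15 -0.03  1.89  0.    1.29  1.15] wall 0.484 dq 0.07
   2 [0.422 0.193 0.2  ] q [ 0.17 -0.04  1.91  0.    1.27  1.22] wall 0.495 dq 0.07
```

```bash

python3 -m creep '1 .2 -1.2 .2 .053 .01 .005;1 .2 -1.2 .2 .053 .01 .005;1 .2 -1.1 .2 .053 .005 0;1 0 0 0 0 0 0' |tail -5
python3 - <<'E'
from plan import *
log();p,d,o=shot('wrist','w16');X=ld('wrist','w16')
rect(X,(.4215,.193),(.098,.110),.05)
m=(X[...,2]>.068)&(X[...,2]<.08)&(np.hypot(X[...,0]-.4215,X[...,1]-.193)<.05);S=X[m];print(cv2.minEnclosingCircle((S[:,:2]*1000).astype(np.float32)))
# orange line
hsv=cv2.cvtColor(p,cv2.COLOR_BGR2HSV);mk=cv2.inRange(hsv,(5,120,120),(22,255,255))
v,u=np.nonzero(mk);P=np.array([ray('wrist',(a,b),.104,o['eef_pos'],o['eef_rot'])[:2] for a,b in zip(u,v)])
P=P[np.hypot(P[:,0]-.4215,P[:,1]-.193)<.04];c=P.mean(0);w=np.linalg.svd(P-c)[2][0];print(len(P),c,np.degrees(np.arctan2(w[1],w[0])))
E
```

```text
time_s: 39.5
eef_pos: [0.4204, 0.1943, 0.198]
eef_rot: [-0.182, -0.682, -0.185, 0.684]
wrist_force: [0.4, -0.7, 0.9]
opening: 0.999
t 39.5 q [ 0.173 -0.04   1.912  0.004  1.273  1.217] p [0.4204 0.1943 0.198 ] X [-0.004  0.003 -1.   ] Y [ 0.501 -0.865 -0.005] F [ 0.4 -0.7  0.9] op 0.999
  rect 1376 [421.9 194.4] [57.8 14. ] 28.8
((421.8740234375, 194.3165283203125), 38.777732849121094)
0 [nan nan] 0.0<stdin>:8: RuntimeWarning: Mean of empty slice.
  ret = um.true_divide(
```

View pics/w16.png

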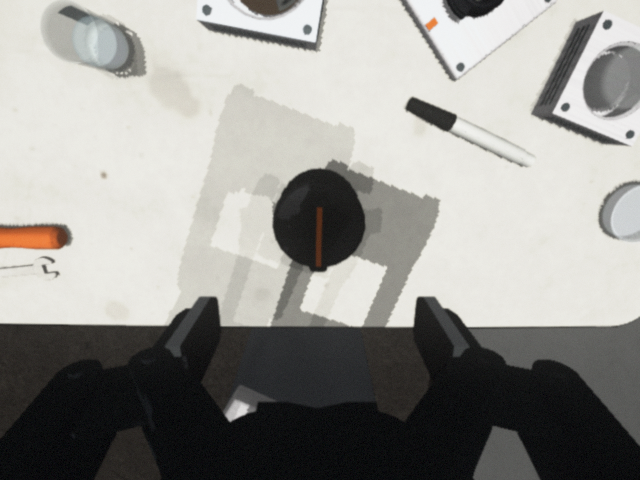

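Cover at (0.4219,0.1944), bar at about 29°, lined up between the jaws (line from (319,208) to (318,268)). Descending.

```bash

python3 -m creep '1 2.5 0 .1 .015 0 0;1 2.5 0 .1 0 0 0;1 2.5 0 0 0 0 0;1 2 0 0 0 0 0;1 0 0 0 0 0 0' |tail -5
python3 - <<'E'
from plan import *
log()
plan([.4219,.1944,.0785],vert(-61),2)
E
```

```text
time_s: 40.17
eef_pos: [0.4229, 0.191, 0.1003]
eef_rot: [-0.18, -0.683, -0.182, 0.684]
wrist_force: [-0.7, 0.1, 0.2]
opening: 0.999
t 40.17 q [0.166 0.104 1.988 0.003 1.052 1.218] p [0.4229 0.191  0.1003] X [-0.002  0.002 -1.   ] Y [ 0.494 -0.869 -0.003] F [-0.7  0.1  0.2] op 0.999
n 2 row: [ 1.09 -0.17 -0.04] [0.0055 0.0003 0.0014] | per-row cm 1.1 deg 0.3
   1 [0.422 0.194 0.078] q [0.18 0.14 2.   0.   1.   1.24] wall 0.495 dq 0.03
```

```bash

python3 -m creep '1 1.2 -.3 0 .01 0 0;1 .9 -.2 0 0 0 0;1 0 0 0 0 0 0' |tail -5
python3 -c "
from plan import *
log();plan([.4219,.1944,.0785],vert(-61),1)"
```

```text
time_s: 40.55
eef_pos: [0.4221, 0.1955, 0.0794]
eef_rot: [0.177, 0.685, 0.178, -0.684]
wrist_force: [-0.5, -0.2, 0.6]
opening: 0.999
t 40.55 q [0.176 0.141 1.997 0.003 1.002 1.238] p [0.4221 0.1955 0.0794] X [ 0.001  0.002 -1.   ] Y [ 0.486 -0.874 -0.002] F [-0.5 -0.2  0.6] op 0.999
n 1 row: [0.09 0.09 0.07] [ 0.0013 -0.0017  0.0018] | per-row cm 0.14 deg 0.2
   0 [0.422 0.194 0.079] q [0.18 0.14 2.   0.   1.   1.24] wall 0.495 dq 0.0
```

```bash

python3 -m creep '0 0 0 0 0 0 0;0 0 0 0 0 0 0;0 0 0 0 0 0 0;0 0 0 0 0 0 0;0 0 0 0 0 0 0;0 0 0 0 0 0 0;0 0 0 0 0 0 0;0 0 0 0 0 0 0;0 0 0 0 0 0 0' |tail -5
python3 -c "
from plan import *
log()"
python3 -m creep '0 -2 0 0 0 0 0;0 -3 0 0 0 0 0;0 -3 0 0 0 0 0;0 -3 0 0 0 0 0;0 0 0 0 0 0 0' |tail -5
python3 - <<'E'
from plan import *
log();shot('wrist','w17');shot('scene','s17')
plan([.652,.176,.21],vert(-21.2),9)
E
```

```text
time_s: 41.68
eef_pos: [0.423, 0.1957, 0.0806]
eef_rot: [0.177, 0.686, 0.178, -0.683]
wrist_force: [-0.6, -0.4, -0.3]
opening: 0.146
t 41.67 q [0.176 0.14  1.996 0.003 1.002 1.238] p [0.423  0.1957 0.0806] X [ 0.003  0.003 -1.   ] Y [ 0.486 -0.874 -0.001] F [-0.6 -0.4 -0.3] op 0.146
time_s: 42.3
eef_pos: [0.4211, 0.1951, 0.192]
eef_rot: [-0.177, -0.684, -0.178, 0.685]
wrist_force: [0.8, -0.1, -1.1]
opening: 0.151
t 42.3 q [ 0.176 -0.032  1.917  0.002  1.257  1.238] p [0.4211 0.1951 0.192 ] X [-0.001  0.002 -1.   ] Y [ 0.486 -0.874 -0.002] F [ 0.8 -0.1 -1.1] op 0.151
n 9 row: [-0.24  2.07 -1.65] [-0.077   0.0004  0.0007] | per-row cm 2.66 deg 4.4
   4 [0.547 0.164 0.201] q [0.08 0.2  1.64 0.   1.3  0.76] wall 0.407 dq 0.08
   8 [0.652 0.176 0.21 ] q [0.09 0.42 1.35 0.   1.37 0.46] wall 0.365 dq 0.08
```

View pics/w17.png

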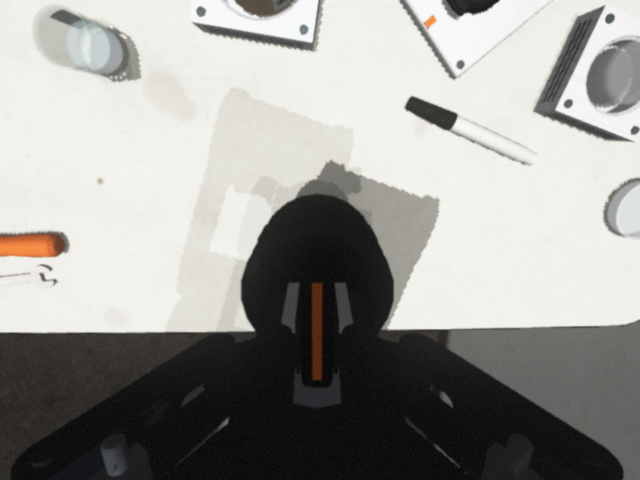

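```bash

python3 -m creep '0 -.4 2.1 -1.7 -.078 0 0;0 -.4 2.1 -1.7 -.078 0 0;0 -.4 2.1 -1.7 -.078 0 0;0 -.4 2.1 -1.7 -.078 0 0;0 -.4 2.1 -1.7 -.078 0 0;0 -.4 2.1 -1.7 -.078 0 0;0 -.3 2.1 -1.7 -.078 0 0;0 -.2 2.1 -1.7 -.078 0 0;0 -.2 1.9 -1.6 -.07 0 0;0 0 0 0 0 0 0' |tail -5
python3 - <<'E'
from plan import *
log();shot('wrist','w18');shot('scene','s18')
plan([.653,.1775,.18],vert(-21.2),2)
E
```

```text
time_s: 43.65
eef_pos: [0.6497, 0.1779, 0.1891]
eef_rot: [-0.398, -0.565, -0.415, 0.592]
wrist_force: [-0.1, 0.2, -1.9]
opening: 0.15
t 43.65 q [0.091 0.461 1.335 0.002 1.391 0.437] p [0.6497 0.1779 0.1891] X [-0.045 -0.003 -0.999] Y [ 0.94  -0.34  -0.041] F [-0.1  0.2 -1.9] op 0.15
n 2 row: [ 0.46  0.24 -0.08] [0.0112 0.0094 0.0212] | per-row cm 0.52 deg 1.5
   1 [0.653 0.178 0.18 ] q [ 0.09  0.45  1.37 -0.    1.32  0.46] wall 0.366 dq 0.04
```

View pics/w18.png

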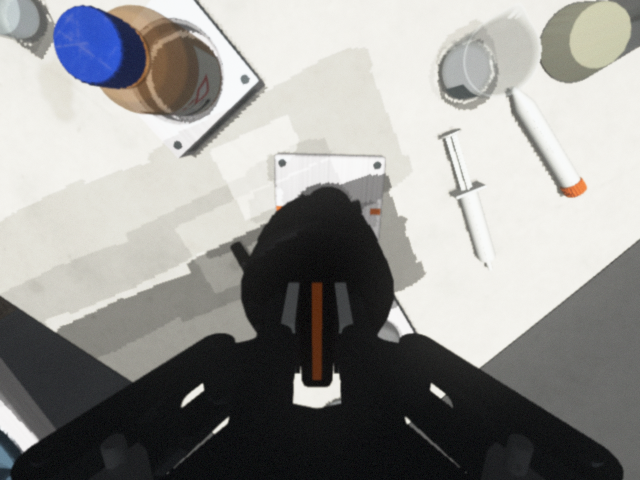

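View pics/s18.png

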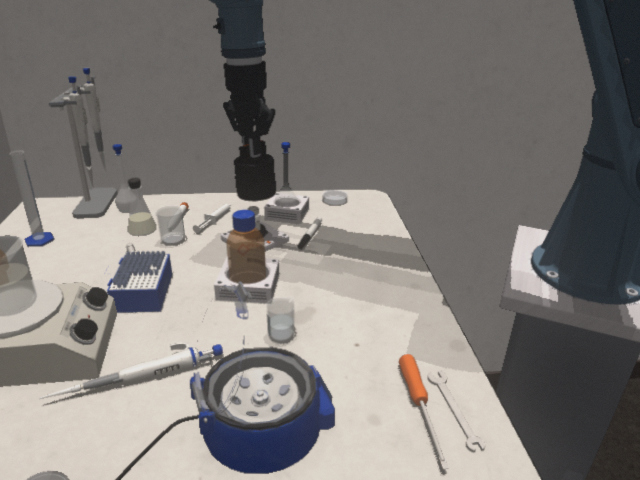

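The bar is square to the orange marks (278,210)/(375,212), and the cover is above the base. I'll trim tilt and position.

```bash

python3 -m creep '0 .2 .3 0 .02 .01 .03;0 .2 .2 0 0 .008 .012;0 0 0 0 0 0 0' |tail -5
python3 - <<'E'
from plan import *
log();shot('scene','s19');X=ld('scene','s19')
for z in (.12,.14,.16): cyl(X,(.652,.176),(z-.008,z+.008),.039,.05)
plan([.653,.1775,.165],vert(-21.2),2)
E
```

```text
time_s: 44.12
eef_pos: [0.6498, 0.1755, 0.1828]
eef_rot: [-0.399, -0.582, -0.4, 0.585]
wrist_force: [0.2, 0.6, -1.2]
opening: 0.146
t 44.12 q [ 8.800e-02  4.380e-01  1.379e+00 -1.000e-03  1.328e+00  4.580e-01] p [0.6498 0.1755 0.1828] X [-0.004 -0.001 -1.   ] Y [ 0.933 -0.361 -0.003] F [ 0.2  0.6 -1.2] op 0.146
  cyl 306 [0.6479 0.1718] res 0.0009
  cyl 299 [0.648  0.1718] res 0.001
  cyl 311 [0.6481 0.1713] res 0.001
n 2 row: [ 0.9   0.12 -0.15] [0.0003 0.0012 0.0018] | per-row cm 0.92 deg 0.1
   1 [0.653 0.177 0.165] q [0.09 0.46 1.39 0.   1.3  0.46] wall 0.366 dq 0.02
```

```bash

python3 - <<'E'
from plan import *
X=ld('scene','scene0')
for z in (.025,.045,.06): cyl(X,(.422,.194),(z-.008,z+.008),.039,.05)
X=ld('scene','s17')
for z in (.135,.155,.17): cyl(X,(.421,.195),(z-.008,z+.008),.039,.05)
X=ld('top','top0'); rect(X,(.422,.194),(.098,.11),.05)
shot('top','t19');X=ld('top','t19');im=cv2.imread('pics/t19.png')
E
```

```text
cyl 313 [0.4199 0.1931] res 0.0008
  cyl 329 [0.42   0.1928] res 0.0008
  cyl 319 [0.4201 0.1928] res 0.0007
  cyl 374 [0.4163 0.1926] res 0.0008
  cyl 385 [0.4164 0.1925] res 0.0007
  cyl 377 [0.4166 0.1924] res 0.0007
  rect 226 [422.6 193.2] [57.7 13.9] 28.6
```

View pics/t19.png

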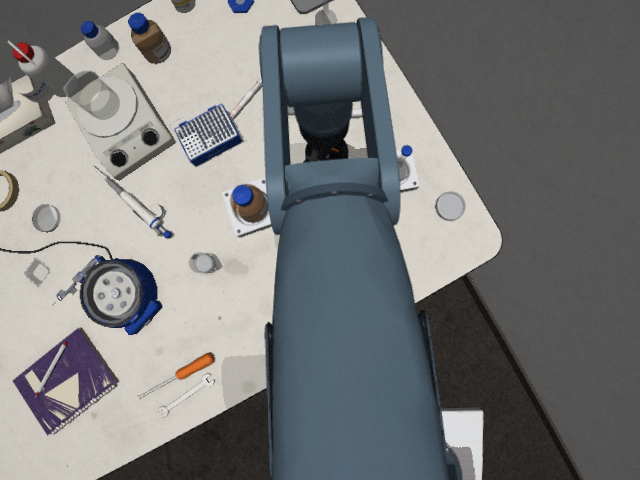

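```bash

python3 -m creep '0 .6 .3 -.3 0 0 0;0 .6 .1 -.2 0 0 0;0 0 0 0 0 0 0' |tail -5
python3 - <<'E'
from plan import *
log()
plan([.653,.1785,.15],vert(-21.2),2)
E
```

```text
time_s: 44.6
eef_pos: [0.6562, 0.1791, 0.1705]
eef_rot: [-0.399, -0.582, -0.4, 0.585]
wrist_force: [-0.1, 0.8, -0.9]
opening: 0.149
t 44.6 q [ 9.300e-02  4.650e-01  1.368e+00 -1.000e-03  1.313e+00  4.620e-01] p [0.6562 0.1791 0.1705] X [-0.004 -0.001 -1.   ] Y [ 0.933 -0.361 -0.003] F [-0.1  0.8 -0.9] op 0.149
n 2 row: [ 1.02 -0.14  0.09] [0.0004 0.0011 0.0015] | per-row cm 1.04 deg 0.1
   1 [0.653 0.178 0.15 ] q [ 0.09  0.48  1.4  -0.    1.27  0.46] wall 0.366 dq 0.02
```

```bash

python3 -m creep '0 .4 -.35 .1 0 0 .003;0 .2 -.1 0 0 0 0;0 0 0 0 0 0 0' |tail -5
python3 - <<'E'
from plan import *
log()
plan([.653,.1785,.15],vert(-21.2),2)
shot('scene','s20');X=ld('scene','s20')
for z in (.11,.13,.15): cyl(X,(.652,.176),(z-.008,z+.008),.039,.05)
E
```

```text
time_s: 44.98
eef_pos: [0.6512, 0.1799, 0.1638]
eef_rot: [-0.4, -0.583, -0.399, 0.584]
wrist_force: [0.5, -0.5, -1.1]
opening: 0.15
t 44.98 q [ 0.095  0.46   1.389 -0.002  1.294  0.465] p [0.6512 0.1799 0.1638] X [-0.001 -0.002 -1.   ] Y [ 0.933 -0.361 -0.   ] F [ 0.5 -0.5 -1.1] op 0.15
n 2 row: [0.69 0.11 0.03] [0.0005 0.0012 0.0001] | per-row cm 0.7 deg 0.1
   1 [0.653 0.178 0.15 ] q [0.09 0.48 1.4  0.   1.27 0.46] wall 0.366 dq 0.01
  cyl 296 [0.6495 0.1762] res 0.0009
  cyl 297 [0.6495 0.176 ] res 0.001
  cyl 506 [0.6514 0.1746] res 0.0028
```

```bash

python3 -m creep '0 1 .2 .1 0 0 0;0 1 .1 .05 0 0 0;0 0 0 0 0 0 0' |tail -5
python3 - <<'E'
from plan import *
log()
plan([.6527,.1785,.12],vert(-21.2),2)
E
```

```text
time_s: 45.4
eef_pos: [0.6536, 0.177, 0.1424]
eef_rot: [-0.4, -0.583, -0.399, 0.584]
wrist_force: [-0.2, -0.2, -1.7]
opening: 0.148
t 45.4 q [ 0.091  0.485  1.399 -0.002  1.259  0.461] p [0.6536 0.177  0.1424] X [-0.001 -0.002 -1.   ] Y [ 0.933 -0.361 -0.   ] F [-0.2 -0.2 -1.7] op 0.148
n 2 row: [ 1.12 -0.07 -0.05] [0.0003 0.0012 0.0001] | per-row cm 1.12 deg 0.1
   1 [0.653 0.178 0.12 ] q [0.09 0.51 1.42 0.   1.22 0.46] wall 0.366 dq 0.02
```

```bash

python3 -m creep '0 1.2 -.1 -.15 0 0 0;0 1.2 0 0 0 0 0;0 0 0 0 0 0 0' |tail -5
python3 - <<'E'
from plan import *
log();shot('scene','s21');X=ld('scene','s21')
for z in (.07,.09): cyl(X,(.652,.176),(z-.008,z+.008),.039,.05)
plan([.6527,.1785,.094],vert(-21.2),2)
E
```

```text
time_s: 45.78
eef_pos: [0.6528, 0.1788, 0.116]
eef_rot: [-0.4, -0.582, -0.399, 0.584]
wrist_force: [-0.6, -0.5, -1.8]
opening: 0.149
t 45.77 q [ 0.093  0.514  1.415 -0.002  1.216  0.464] p [0.6528 0.1788 0.116 ] X [-0.002 -0.002 -1.   ] Y [ 0.933 -0.361 -0.001] F [-0.6 -0.5 -1.8] op 0.149
  cyl 140 [0.6511 0.1754] res 0.0009
  cyl 242 [0.6514 0.1751] res 0.0008
n 2 row: [ 1.13 -0.01  0.02] [0.0003 0.0012 0.0002] | per-row cm 1.14 deg 0.1
   1 [0.653 0.178 0.094] q [0.09 0.54 1.43 0.   1.18 0.46] wall 0.366 dq 0.02
```

```bash

python3 -m creep '0 .7 0 0 0 0 0;0 0 0 0 0 0 0' |tail -5
python3 -m creep '0 .6 0 0 0 0 0;0 0 0 0 0 0 0' |tail -5
python3 -m creep '0 .5 0 0 0 0 0;0 0 0 0 0 0 0' |tail -5
```

```text
time_s: 46.08
eef_pos: [0.6535, 0.179, 0.1098]
eef_rot: [-0.4, -0.583, -0.399, 0.584]
wrist_force: [0.4, -0.0, -2.1]
opening: 0.152
time_s: 46.32
eef_pos: [0.6538, 0.179, 0.1038]
eef_rot: [-0.4, -0.583, -0.399, 0.584]
wrist_force: [0.3, -0.2, -1.0]
opening: 0.151
time_s: 46.58
eef_pos: [0.654, 0.1789, 0.0986]
eef_rot: [-0.4, -0.583, -0.399, 0.583]
wrist_force: [-0.0, 0.2, -2.1]
opening: 0.151
```

```bash

python3 -m creep '0 .35 -.1 0 0 0 0;0 0 0 0 0 0 0' |tail -5
python3 -m creep '0 .25 -.1 0 0 0 0;0 0 0 0 0 0 0' |tail -5
python3 -m creep '0 .2 0 0 0 0 0;0 0 0 0 0 0 0' |tail -5
python3 -c "
from plan import *
log()"
```

```text
time_s: 46.82
eef_pos: [0.6533, 0.1793, 0.0953]
eef_rot: [0.401, 0.583, 0.399, -0.583]
wrist_force: [-0.7, 0.6, -1.9]
opening: 0.149
time_s: 47.08
eef_pos: [0.654, 0.1793, 0.0952]
eef_rot: [0.401, 0.584, 0.398, -0.582]
wrist_force: [0.6, 0.9, -0.8]
opening: 0.151
time_s: 47.32
eef_pos: [0.6546, 0.1793, 0.0949]
eef_rot: [0.402, 0.585, 0.398, -0.582]
wrist_force: [0.5, -0.6, -1.4]
opening: 0.149
t 47.33 q [ 0.094  0.537  1.427 -0.003  1.171  0.465] p [0.6546 0.1793 0.0949] X [ 0.007 -0.002 -1.   ] Y [ 0.933 -0.361  0.007] F [ 0.5 -0.6 -1.4] op 0.149
```

Seated on the plate (TCP z 0.095, so the rim is about 14 mm up). I'll turn it clockwise in stages.

```bash

python3 -m creep '0 0 .05 0 .15 0 0;0 0 .05 0 .15 0 0;0 0 .05 0 .15 0 0;0 0 0 0 0 0 0' |tail -5
python3 - <<'E'
from plan import *
log();o=ctrl.get_obs();print(o['torque']);R=cur()[2];print(np.degrees(np.arctan2(R[1,1],R[0,1])))
E
```

```text
time_s: 47.82
eef_pos: [0.6544, 0.1787, 0.0948]
eef_rot: [0.257, 0.66, 0.254, -0.658]
wrist_force: [-0.1, -0.0, 1.5]
opening: 0.149
t 47.83 q [ 0.093  0.538  1.425 -0.003  1.175  0.925] p [0.6544 0.1787 0.0948] X [ 0.003 -0.003 -1.   ] Y [ 0.674 -0.738  0.004] F [-0.1 -0.   1.5] op 0.149
[0.07671848 0.05359287 0.04487312]
-47.599504348060506
```

```bash

python3 -m creep '0 0 .08 0 .16 0 0;0 0 .08 0 .16 0 0;0 0 .08 0 .16 0 0;0 0 .08 0 .16 0 0;0 0 0 0 0 0 0' |tail -5
python3 - <<'E'
from plan import *
log();o=ctrl.get_obs();print(o['torque']);R=cur()[2];print(np.degrees(np.arctan2(R[1,1],R[0,1])))
shot('wrist','w22')
E
```

```text
time_s: 48.45
eef_pos: [0.6552, 0.1779, 0.0947]
eef_rot: [0.035, 0.707, 0.035, -0.705]
wrist_force: [0.1, 0.3, 2.6]
opening: 0.153
t 48.45 q [ 0.091  0.54   1.423 -0.     1.176  1.562] p [0.6552 0.1779 0.0947] X [ 0.002 -0.    -1.   ] Y [ 0.1   -0.995  0.   ] F [0.1 0.3 2.6] op 0.153
[-0.03618368 -0.05113805 -0.04371896]
-84.27644392516633
```

View pics/w22.png

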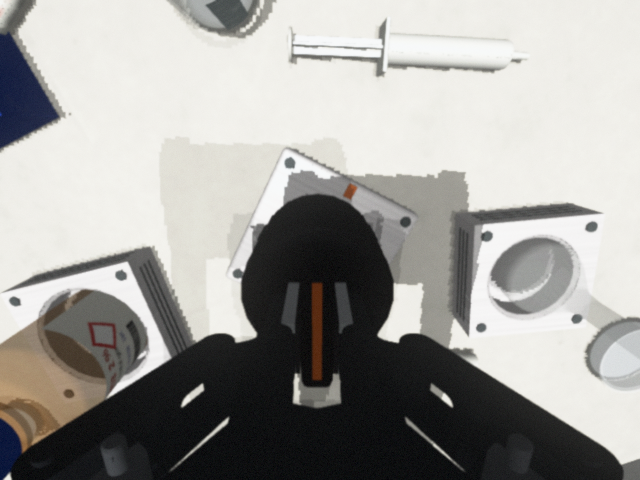

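```bash

python3 -m creep '0 0 .05 0 .16 0 0;0 0 .05 0 .16 0 0;0 0 .05 0 .12 0 0;0 0 0 0 0 0 0' |tail -5
python3 - <<'E'
from plan import *
log();o=ctrl.get_obs();print(o['torque']);R=cur()[2];print(np.degrees(np.arctan2(R[1,1],R[0,1])))
E
```

```text
time_s: 49.0
eef_pos: [0.6551, 0.1778, 0.0946]
eef_rot: [-0.118, 0.698, -0.116, -0.697]
wrist_force: [-1.2, 0.8, 1.6]
opening: 0.151
t 49.0 q [0.09  0.539 1.425 0.002 1.175 1.992] p [0.6551 0.1778 0.0946] X [ 0.003  0.002 -1.   ] Y [-0.326 -0.945 -0.003] F [-1.2  0.8  1.6] op 0.151
[ 0.26159062  0.22448707 -0.10771063]
-109.01356047768448
```

```bash

for i in 1 2; do python3 -m creep '0 0 .02 0 .05 0 0;0 0 0 0 0 0 0' |tail -2
python3 - <<'E'
from plan import *
o=ctrl.get_obs();print(o['torque'],o['wrist_force']);R=cur()[2];print(np.degrees(np.arctan2(R[1,1],R[0,1])),o['q'][5])
E
done
```

```text
wrist_force: [-1.1, 1.0, 1.3]
opening: 0.148
[ 0.18737102  0.11150829 -0.0773997 ] [-1.0557981   0.97438883  1.25170468]
-111.31196923513035 2.0317641297657807
wrist_force: [0.2, 2.5, 0.6]
opening: 0.147
[0.33428596 0.00728231 0.04323086] [0.19571424 2.52111385 0.61811654]
-113.73761360887659 2.073931539617576
```

```bash

for i in 1 2; do python3 -m creep '0 0 0 0 .05 0 0;0 0 0 0 0 0 0' |tail -2
python3 - <<'E'
from plan import *
o=ctrl.get_obs();print(o['torque'],o['wrist_force'],o['eef_pos']);R=cur()[2];print(np.degrees(np.arctan2(R[1,1],R[0,1])),o['q'][5])
E
done
python3 -c "
from plan import *
shot('wrist','w23')"
```

```text
wrist_force: [0.3, 3.3, 0.4]
opening: 0.149
[ 0.51367386 -0.18239182  0.15842126] [0.32884495 3.29543282 0.37159572] [0.65606723 0.1788177  0.09466901]
-116.22085238289517 2.1175853048419038
wrist_force: [1.0, 2.7, -0.7]
opening: 0.149
[ 0.59144863 -0.21854996  0.31326307] [ 0.98884821  2.65586957 -0.6722419 ] [0.65674514 0.17930749 0.09477942]
-118.73500411333826 2.161839213346273
```

View pics/w23.png

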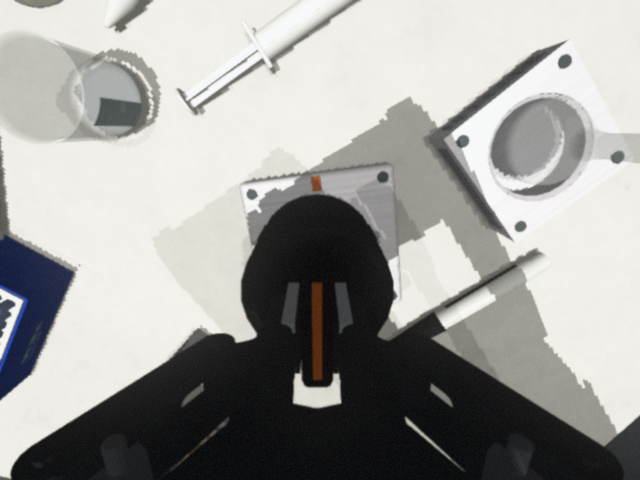

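```bash

for i in 1 2; do python3 -m creep '0 0 0 0 -.05 0 0;0 0 0 0 0 0 0' |tail -2
python3 - <<'E'
from plan import *
o=ctrl.get_obs();print(o['torque'],o['wrist_force'],o['eef_pos']);R=cur()[2];print(np.degrees(np.arctan2(R[1,1],R[0,1])),o['q'][5])
E
done
```

```text
wrist_force: [0.6, 2.1, 1.3]
opening: 0.153
[ 0.4318667  -0.10948823  0.04613828] [0.63299956 2.14401896 1.28750542] [0.65602243 0.17916486 0.0946447 ]
-115.65721145783724 2.1079141634354617
wrist_force: [0.7, 0.9, 0.5]
opening: 0.149
[ 0.47305371 -0.07019171  0.03718075] [0.68642075 0.87122796 0.51711482] [0.65545231 0.17857879 0.09462633]
-112.77574596370432 2.057422150432513
```

```bash

python3 -m creep '.3 0 0 0 0 0 0;.5 0 0 0 0 0 0;.6 0 0 0 0 0 0;.6 0 0 0 0 0 0' |tail -2
python3 -m creep '.6 -2 0 0 0 0 0;.6 -3 0 0 0 0 0;.8 -4 0 0 0 0 0;1 -4 0 0 0 0 0;1 0 0 0 0 0 0' |tail -2
python3 - <<'E'
from plan import *
log();p,d,o=shot('wrist','w24');X=ld('wrist','w24')
rect(X,(.6525,.1762),(.114,.124),.05);rect(X,(.6525,.1762),(.010,.018),.08)
m=(X[...,2]>.08)&(X[...,2]<.094)&(np.hypot(X[...,0]-.652,X[...,1]-.176)<.05);S=X[m];print(cv2.minEnclosingCircle((S[:,:2]*1000).astype(np.float32)),np.median(S[:,2]))
E
```

```text
wrist_force: [0.1, -1.3, 0.1]
opening: 0.601
wrist_force: [0.2, 0.6, 0.7]
opening: 0.997
t 51.67 q [8.900e-02 4.010e-01 1.324e+00 1.000e-03 1.409e+00 2.060e+00] p [0.6557 0.1771 0.2344] X [ 0.008  0.002 -1.   ] Y [-0.39  -0.921 -0.004] F [0.2 0.6 0.7] op 0.997
  rect 1138 [654.1 179.6] [13.8 56.7] 67.4
  rect 3091 [653.2 176. ] [103.8 102.7] 69.0
((653.4841918945312, 179.81312561035156), 38.99070358276367) 0.08680238792515393
```

View pics/w24.png

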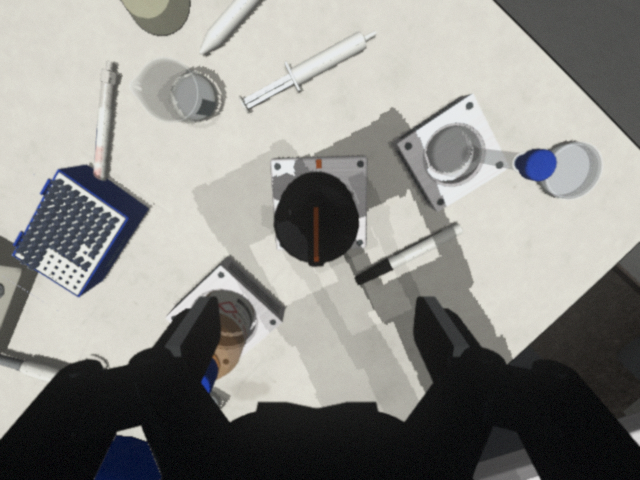

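Locked in line: the bar is at −22.6° and the base marks at −21.1°. The cover sits about 3.5 mm off-centre in +y, which is within its play but untidy. I'll re-grip centred on the base so the jaws bring it back.

```bash

python3 - <<'E'
from plan import *
plan([.653,.1765,.15],vert(-112),4)
im=cv2.imread('pics/w24.png');
E
```

```text
n 4 row: [2.05 0.03 0.04] [-0.0041 -0.0008  0.0007] | per-row cm 2.05 deg 0.2
   2 [0.653 0.177 0.171] q [0.09 0.45 1.38 0.   1.3  2.05] wall 0.365 dq 0.03
   3 [0.653 0.177 0.15 ] q [0.09 0.47 1.4  0.   1.27 2.04] wall 0.365 dq 0.03
```

```bash

python3 -m creep '1 2 .05 .1 -.004 0 0;1 2 .05 .1 -.004 0 0;1 2 .05 0 -.004 0 0;1 2 0 0 -.004 0 0;1 0 0 0 0 0 0' |tail -2
python3 - <<'E'
from plan import *
log()
plan([.653,.1765,.097],vert(-112),3)
E
```

```text
wrist_force: [0.5, -0.7, 0.0]
opening: 0.998
t 52.35 q [8.800e-02 4.790e-01 1.414e+00 1.000e-03 1.257e+00 2.042e+00] p [0.6474 0.1759 0.1397] X [-0.008  0.    -1.   ] Y [-0.374 -0.927  0.003] F [ 0.5 -0.7  0. ] op 0.998
n 3 row: [ 1.42 -0.09 -0.17] [ 0.0002  0.0025 -0.0009] | per-row cm 1.43 deg 0.2
   1 [0.651 0.176 0.111] q [0.09 0.51 1.42 0.   1.21 2.04] wall 0.365 dq 0.03
   2 [0.653 0.177 0.097] q [0.09 0.53 1.43 0.   1.18 2.04] wall 0.364 dq 0.03
```

```bash

python3 -m creep '1 1.5 -.15 -.4 0 .008 0;1 1.5 -.1 -.1 0 0 0;1 1.1 0 0 0 0 0;1 0 0 0 0 0 0' |tail -2
python3 - <<'E'
from plan import *
log()
plan([.653,.1765,.097],vert(-112),1)
E
```

```text
wrist_force: [-0.3, 0.7, 1.5]
opening: 1.001
t 52.85 q [ 0.09   0.536  1.426 -0.003  1.179  2.045] p [0.6541 0.1763 0.0964] X [ 0.002 -0.003 -1.   ] Y [-0.374 -0.927  0.002] F [-0.3  0.7  1.5] op 1.001
n 1 row: [-0.06  0.03  0.11] [ 0.0006 -0.0025 -0.0021] | per-row cm 0.13 deg 0.2
   0 [0.653 0.176 0.097] q [ 0.09  0.53  1.43 -0.    1.18  2.04] wall 0.364 dq 0.0
```

```bash

python3 -m creep '0 0 0 0 0 0 0;0 0 0 0 0 0 0;0 0 0 0 0 0 0;0 0 0 0 0 0 0;0 0 0 0 0 0 0;0 0 0 0 0 0 0;0 0 0 0 0 0 0;0 0 0 0 0 0 0' |tail -5
python3 -c "
from plan import *
log();print(ctrl.get_obs()['torque'])"
python3 -m creep '.3 0 0 0 0 0 0;.5 0 0 0 0 0 0;.6 0 0 0 0 0 0;.6 0 0 0 0 0 0' |tail -2
python3 -m creep '.6 -2 0 0 0 0 0;.6 -3 0 0 0 0 0;.8 -4 0 0 0 0 0;1 -4 0 0 0 0 0;1 -3 0 0 0 0 0;1 0 0 0 0 0 0' |tail -2
python3 - <<'E'
from plan import *
log();p,d,o=shot('wrist','w25');X=ld('wrist','w25')
rect(X,(.6525,.1762),(.114,.124),.05);rect(X,(.6525,.1762),(.010,.018),.08)
m=(X[...,2]>.08)&(X[...,2]<.094)&(np.hypot(X[...,0]-.652,X[...,1]-.176)<.05);S=X[m];print(cv2.minEnclosingCircle((S[:,:2]*1000).astype(np.float32)),np.median(S[:,2]))
E
```

```text
time_s: 53.85
eef_pos: [0.6554, 0.1769, 0.0984]
eef_rot: [-0.134, 0.696, -0.135, -0.692]
wrist_force: [0.7, 0.5, 0.3]
opening: 0.152
t 53.85 q [ 0.09   0.534  1.424 -0.003  1.179  2.045] p [0.6554 0.1769 0.0984] X [ 0.005 -0.002 -1.   ] Y [-0.374 -0.927 -0.   ] F [0.7 0.5 0.3] op 0.152
[ 0.16856022 -0.02065886  0.03593666]
wrist_force: [0.3, -0.7, -0.2]
opening: 0.6
wrist_force: [-0.5, -0.6, 0.4]
opening: 0.996
t 55.1 q [ 0.091  0.374  1.284 -0.003  1.471  2.045] p [0.6556 0.177  0.2721] X [ 0.012 -0.002 -1.   ] Y [-0.374 -0.927 -0.003] F [-0.5 -0.6  0.4] op 0.996
  rect 885 [653.5 179.4] [13.2 57.1] 68.3
  rect 2657 [653.6 175.9] [104.  101.5] 68.8
((653.0069580078125, 179.32411193847656), 38.899574279785156) 0.0867784153351003
```

View pics/w25.png

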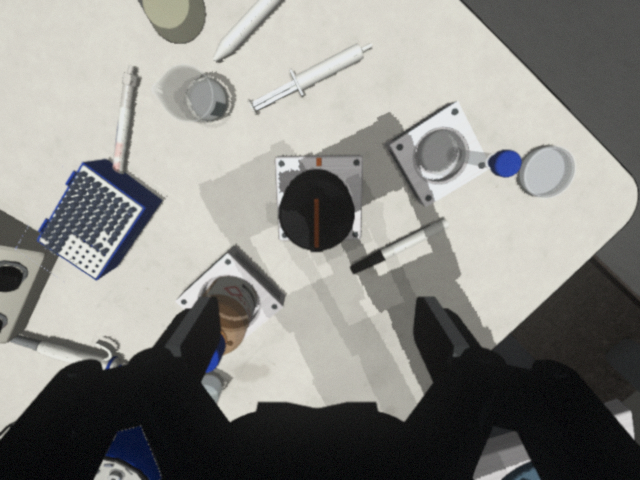

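```bash

python3 -m creep '1 -4 0 0 0 0 0;1 -4 0 0 0 0 0;1 0 0 4 0 0 0;1 0 0 5 0 0 0;1 0 0 5 0 0 0;1 0 0 5 0 0 0;1 0 0 5 0 0 0;1 0 0 5 0 0 0;1 0 0 0 0 0 0' |tail -5
python3 - <<'E'
from plan import *
log();shot('top','t26');shot('scene','s26')
E
```

```text
time_s: 56.28
eef_pos: [0.3721, 0.2866, 0.3393]
eef_rot: [0.133, -0.69, 0.138, 0.698]
wrist_force: [0.4, 0.1, -0.7]
opening: 1.001
t 56.27 q [ 4.030e-01 -1.250e-01  1.705e+00 -1.000e-03  1.576e+00  2.359e+00] p [0.3721 0.2866 0.3393] X [-0.012 -0.006 -1.   ] Y [-0.376 -0.927  0.01 ] F [ 0.4  0.1 -0.7] op 1.001
```

View pics/t26.png

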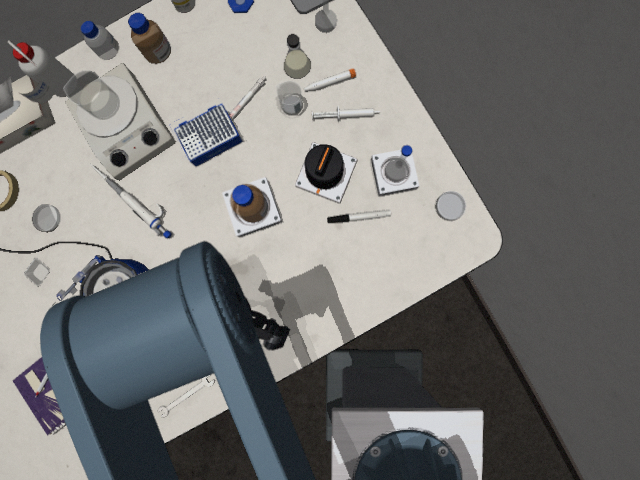

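View pics/s26.png

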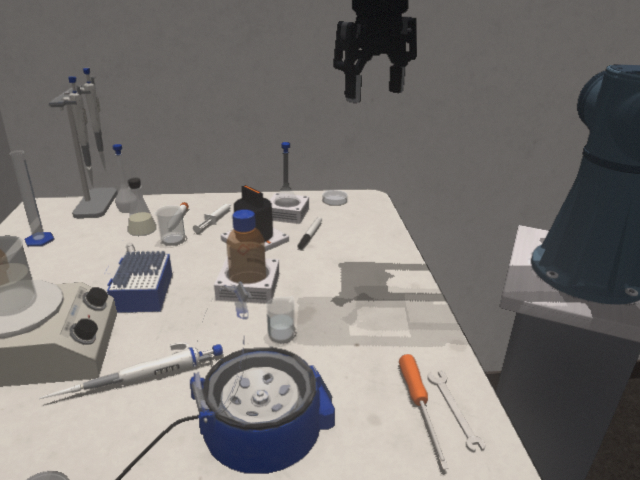

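```bash

python3 - <<'E'
from plan import *
X=ld('top','t26')
rect(X,(.6525,.1762),(.112,.124),.05);rect(X,(.6525,.1762),(.010,.018),.085)
m=(X[...,2]>.08)&(X[...,2]<.095)&(np.hypot(X[...,0]-.652,X[...,1]-.176)<.05);S=X[m];print(cv2.minEnclosingCircle((S[:,:2]*1000).astype(np.float32)),np.median(S[:,2]))
for n,c,z in (('flask',(.6515,.03),.162),('bottle',(.574,.331),.137)):
    m=(X[...,2]>z)&(X[...,2]<z+.02)&(np.hypot(X[...,0]-c[0],X[...,1]-c[1])<.04);S=X[m];print(n,len(S),S.mean(0))
a=cv2.imread('pics/top0.png');b=cv2.imread('pics/t26.png')
for n,(l,t,r,bb) in dict(marker=(324,206,394,226),dish=(433,188,467,222)).items():print(n,cv2.absdiff(a,b)[t:bb,l:r].mean())
for q in('marker','dish','beaker'):print(q,[np.round(r['rect']) for r in ctrl.find_in(q,'scene')[:1]])
cv2.imwrite('pics/t26z.png',cv2.resize(b[130:230,210:440],None,fx=3.4,fy=3.4,interpolation=cv2.INTER_CUBIC))
E
```

```text
rect 218 [651.7 178.6] [14.3 57.2] 68.2
  rect 913 [652.2 175.2] [104.3 105.3] 68.8
((652.0721435546875, 178.709228515625), 39.56549072265625) 0.08774569536043969
flask 106 [0.65403045 0.02859249 0.16939551]
bottle 327 [0.57638599 0.32916007 0.14397845]
marker 19.77357142857143
dish 19.897923875432525
marker [array([301., 218., 323., 250.])]
dish [array([321., 188., 348., 203.])]
beaker [array([268., 295., 295., 343.])]
```

View pics/t26z.png

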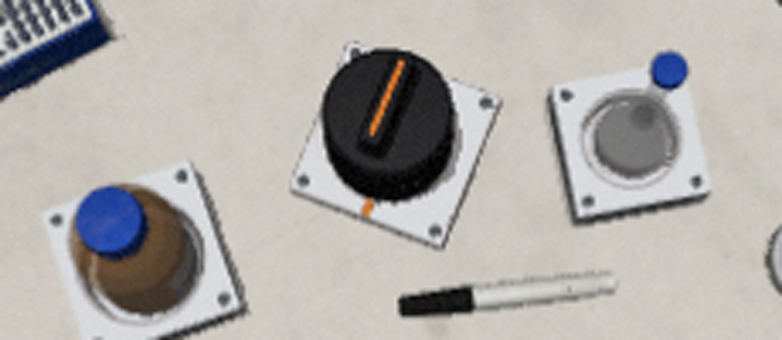

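```bash
python3 -c "
from bench import ctrl
print(ctrl.get_obs()['time_s']);print(ctrl.hand_in())"
```

```text
56.525
the job is handed in; nothing more can be done
None
```

I put everything away in the order asked and handed the job in at 56.5 s. No fault or limit showed in the readings I took along the way.

- **Bottle and flask:** each stands upright and seated in the block that fits it, by the last top and scene pictures.
- **Vial:** it stood centred in the collar, with its top about 75 mm up, before I lowered the cover over it.
- **Cover:** it rests flat on the base and I turned it clockwise until the torque rose at the stops. I then backed off, re-gripped and let go. The final top view has the bar at −21.8° and the base's edges, which the marks line up with, at −21.2°.
- **Off-centre cover:** two cameras put the cover about 3 mm off the base's centre. That is within its roughly 4 mm of play, but re-gripping to centre it did not help.
- **Bystanders:** the marker, dish and beaker show at the same places in the scene picture as at the start, within about 2 pixels. A raw brightness comparison of the top pictures around the marker and dish was no use, because the light had changed.

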